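Unload the pot warmer and put it on hold

TASK

Slide the warmer's heat grip right back to its off end (the end of the track nearer the robot), then swing the lid fully open so that it stays open by itself, and lift every lidded pot out and stand it upright in the black tray. When all the pots are in the tray, shut the lid, and only then slide the heat grip forward so that it lines up with the white pointer beside the track; never have the lid open while the heat is on, and leave the other things on the counter undisturbed.

Things in the scene. Friction and masses are not known exactly. Their poses are not given: they have to be found in the camera images.
- warmer: Steel countertop warmer, fixed (its place varies). Origin: on the counter under the centre of its square well; x along the track and the hinge (away from the robot), y to the robot's left. Well 306 mm (x) x 212 mm (y) outside, 294 x 200 mm inside, rim 80 mm above the counter, inner floor 25 mm above the counter. On its -y side a control ledge 306 mm long (x), 70 mm wide, 70 mm high (y from -106 to -176 mm) carries the heat slider. The lid is hinged along the +y rim.
- heat (a joint): Position of the black heat grip along its track, in m: 0 = off, at the end stop nearer the robot (warmer x = -70 mm), 0.14 = full heat at the far end (warmer x = +70 mm). It stays where it is left; sliding takes about 2 N.
- heat_grip (a point): Centre of the top of the black slider grip: a block 20 mm along the track, 28 mm across it, 42 mm tall, standing 71 mm to 113 mm above the counter, on the line warmer y = -136 mm.
- hold_mark: Small white pointer (about 14 mm wide, 3 mm thick, fixed flat on the ledge, 27 mm to the -y side of the track's centre line), its tip towards the track: the hold setting. Its place along the track varies. Origin: on its centre line; axes as the warmer's. The grip is on the mark when its centre is level with the pointer's along x.
- lid (a joint): Angle of the lid in rad: 0 = shut, 1.75 = fully open against its stop. The hinge is damped: let go below the balance point (about 1.3) the lid sinks shut by itself in a few seconds, beyond it it sinks fully open.
- lid_handle (a point): Middle of the lid's bar handle: a round bar 12 mm thick, 110 mm long, parallel to the hinge, 40 mm clear (centre) of the lid's flat top and 32 mm in from the lid's free edge. Shut, it is 165 mm above the counter and 180 mm from the hinge line (towards -y), 85 mm above it. Its frame turns with the lid (axes as the warmer's when shut). The lid itself is a steel cover 306 x 212 x 45 mm, 0.6 kg; fully open, its free edge stands 280 mm above the counter.
- lid_hinge (a point): Middle of the lid's hinge line, on the +y rim of the well (warmer y = +106 mm), 80 mm above the counter; the line runs along the warmer's x. The lid's free edge rises and swings over to +y.
- tray: Shallow black tray, fixed, 312 mm (x) x 212 mm (y) outside, rim 26 mm high, wall and floor 6 mm thick. Origin: on the counter under its centre, axes along its sides.
- pot0: Round steel pot with its cover on (one piece), 72 mm across, 55 mm tall, with an upright round steel knob 18 mm thick and 34 mm tall in the middle of the cover; top of knob 89 mm above the underside; about 0.3 kg. Origin: centre of its underside. It starts upright in the well; 3 to 5 of the pots are present.
- pot1: Round steel pot with its cover on (one piece), 72 mm across, 55 mm tall, with an upright round steel knob 18 mm thick and 34 mm tall in the middle of the cover; top of knob 89 mm above the underside; about 0.3 kg. Origin: centre of its underside. It starts upright in the well; 3 to 5 of the pots are present.
- pot2: Round steel pot with its cover on (one piece), 72 mm across, 55 mm tall, with an upright round steel knob 18 mm thick and 34 mm tall in the middle of the cover; top of knob 89 mm above the underside; about 0.3 kg. Origin: centre of its underside. It starts upright in the well; 3 to 5 of the pots are present.
- pot3: Round steel pot with its cover on (one piece), 72 mm across, 55 mm tall, with an upright round steel knob 18 mm thick and 34 mm tall in the middle of the cover; top of knob 89 mm above the underside; about 0.3 kg. Origin: centre of its underside. It starts upright in the well; 3 to 5 of the pots are present.
- pot4: Round steel pot with its cover on (one piece), 72 mm across, 55 mm tall, with an upright round steel knob 18 mm thick and 34 mm tall in the middle of the cover; top of knob 89 mm above the underside; about 0.3 kg. Origin: centre of its underside. It starts upright in the well; 3 to 5 of the pots are present.
- pot5: Round steel pot with its cover on (one piece), 72 mm across, 55 mm tall, with an upright round steel knob 18 mm thick and 34 mm tall in the middle of the cover; top of knob 89 mm above the underside; about 0.3 kg. Origin: centre of its underside. It starts upright in the well; 3 to 5 of the pots are present.
- sauce_bottle: Bystander, to be left alone: plain white bottle, 56 mm across, 170 mm tall. Origin: centre of its underside.
- spice_jar: Bystander, to be left alone: small glass jar with steel cap, 48 mm across, 85 mm tall. Origin: centre of its underside.
- cup: Bystander, to be left alone: white cup, 72 mm across, 80 mm tall. Origin: centre of its underside.
- bowl: Bystander, to be left alone: white bowl, 120 mm across, 50 mm tall. Origin: centre of its underside.
- can: Bystander, to be left alone: plain metal can, 66 mm across, 115 mm tall. Origin: centre of its underside.
- tall_jar: Bystander, to be left alone: glass jar with grey cap, 70 mm across, 120 mm tall. Origin: centre of its underside.
- spoon: Bystander, to be left alone: a serving spoon 200 mm long lying on the counter beyond the warmer. Origin: its middle, on the underside.

How it is judged:
On the way, in this order (a step that is already met when the one before it is completed fails the run):
1. heat grip slid to the off end, lid still shut (value of joint heat below 0.008 m and value of joint lid below 0.04 rad), for 0.2 s.
2. lid swung fully open and staying open by itself (value of joint lid above 1.65 rad and contact force between lid and the arm below 0.1 N and contact force between lid and the fingers below 0.1 N), for 0.5 s.
3. every pot present stands upright in the tray, let go, with the lid open (x of pot0 in the frame of tray between -0.12 and 0.12 m and y of pot0 in the frame of tray between -0.07 and 0.07 m and z of pot0 in the frame of tray between 0 and 0.014 m and angle between each of pot0, pot1, pot2, pot3, pot4, pot5's own z axis and vertical below 0.15 rad and linear speed of each of pot0, pot1, pot2, pot3, pot4, pot5 below 0.03 m/s and contact force between each of pot0, pot1, pot2, pot3, pot4, pot5 and the fingers below 0.1 N and x of pot1 in the frame of tray between -0.12 and 0.12 m and y of pot1 in the frame of tray between -0.07 and 0.07 m and z of pot1 in the frame of tray between 0 and 0.014 m and x of pot2 in the frame of tray between -0.12 and 0.12 m and y of pot2 in the frame of tray between -0.07 and 0.07 m and z of pot2 in the frame of tray between 0 and 0.014 m and x of pot3 in the frame of tray between -0.12 and 0.12 m and y of pot3 in the frame of tray between -0.07 and 0.07 m and z of pot3 in the frame of tray between 0 and 0.014 m and x of pot4 in the frame of tray between -0.12 and 0.12 m and y of pot4 in the frame of tray between -0.07 and 0.07 m and z of pot4 in the frame of tray between 0 and 0.014 m and x of pot5 in the frame of tray between -0.12 and 0.12 m and y of pot5 in the frame of tray between -0.07 and 0.07 m and z of pot5 in the frame of tray between 0 and 0.014 m and value of joint lid above 1.5 rad), for 0.2 s.
4. lid shut again, heat still off (value of joint lid below 0.04 rad and value of joint heat below 0.02 m), for 0.2 s.
At the end, for the whole second after the job is handed in: Every pot present stands upright (within 0.15 rad) on the tray's floor inside its rim, at rest and let go; the lid is shut (under 0.04 rad) and the heat grip is within 6 mm of the white pointer along the track (x of pot0 in the frame of tray between -0.12 and 0.12 m and y of pot0 in the frame of tray between -0.07 and 0.07 m and z of pot0 in the frame of tray between 0 and 0.014 m and angle between each of pot0, pot1, pot2, pot3, pot4, pot5's own z axis and vertical below 0.15 rad and linear speed of each of pot0, pot1, pot2, pot3, pot4, pot5 below 0.03 m/s and contact force between each of pot0, pot1, pot2, pot3, pot4, pot5 and the fingers below 0.1 N and x of pot1 in the frame of tray between -0.12 and 0.12 m and y of pot1 in the frame of tray between -0.07 and 0.07 m and z of pot1 in the frame of tray between 0 and 0.014 m and x of pot2 in the frame of tray between -0.12 and 0.12 m and y of pot2 in the frame of tray between -0.07 and 0.07 m and z of pot2 in the frame of tray between 0 and 0.014 m and x of pot3 in the frame of tray between -0.12 and 0.12 m and y of pot3 in the frame of tray between -0.07 and 0.07 m and z of pot3 in the frame of tray between 0 and 0.014 m and x of pot4 in the frame of tray between -0.12 and 0.12 m and y of pot4 in the frame of tray between -0.07 and 0.07 m and z of pot4 in the frame of tray between 0 and 0.014 m and x of pot5 in the frame of tray between -0.12 and 0.12 m and y of pot5 in the frame of tray between -0.07 and 0.07 m and z of pot5 in the frame of tray between 0 and 0.014 m and value of joint lid below 0.04 rad and x of heat_grip in the frame of hold_mark between -0.006 and 0.006 m and velocity of joint heat below 0.005 m/s); the robot touches nothing.
It fails at once if lid open (over 0.3 rad) while the heat grip is off its off end (over 20 mm) (value of joint lid above 0.3 rad and value of joint heat above 0.02 m).
It fails at once if a bystander pushed more than 40 mm or tipped over (distance of any of sauce_bottle, spice_jar, cup, bowl, can, tall_jar, spoon from where it was at the start of the episode above 0.04 m or angle between any of sauce_bottle, spice_jar, cup, bowl, can, tall_jar's own z axis and vertical above 0.5 rad).
Of pot0, pot1, pot2, pot3, pot4, pot5 only 3 to 5 are there at a start; the rules pass over those that are not, and their reading is None.
At some moment in a run one of pot0, pot1, pot2, pot3, pot4, pot5 may be knocked a few centimetres aside while the robot is not near it.
It also fails if it takes over 208 s, if anything falls off the work surface, if the arm or the gripper's body presses on something with over 40 N, if the wrist force passes 120 N, or if a joint passes its speed limit or range.

ROBOT

A 6-joint arm with a two-finger parallel gripper is mounted at the origin on the work surface. World frame = base frame: x ahead of the robot, y to its left, z up, the work surface at z = 0. Lengths are in m, angles in rad, forces in N, time in s.
With the tool pointing down it reaches from about 0.3 to 1 m from the base axis. Payload 5.1 kg.
Tool frame: the origin (TCP) lies midway between the tips of the shut fingers; the grasp point (between the pads) lies 19 mm behind it; z points along the fingers, y is the direction in which the jaws open and shut (so a half turn about z gives the same grasp; the last joint's range is limited). The gripper opens to 95 mm and grips with 3 to 60 N. Pads are 20 mm wide; open, the fingers measure 119 mm over their backs; the gripper's body (75 mm by 180 mm) begins 59 mm behind the grasp point.
Start: joints at [-1.425, 0.124, 1.65, -0, 1.367, -0.083], TCP at [0.147, -0.633, 0.215] pointing down, gripper open.
Joint ranges: [-2.61, 2.61], [-1.02, 2.33], [0.03, 2.71], [-1.35, 4.49], [0.32, 2.68], [-2.91, 2.91]. Speed limits (rad/s): [2.57, 2.57, 3.14, 3.14, 3.14, 3.14].

INTERFACE

Orientations are given as a rotation vector (axis times angle).
In Python, from station import get_obs, grab_frame, camera_params, sign_off, search_frame, regions_of gives the robot as it stands.
- The arm moves only by the tool send_rows, never from a script. Its argument "moves" is a list of rows, each a list of 7 numbers: the turn, a rotation vector about the tool's x, y, z in degrees, then the shift along the tool's x, y, z in mm, then the opening in per cent of the stroke, from 0 (shut) to 100 (fully open). A call has 1 to 20 rows; each row is the pose to reach, as a shift and turn from the pose commanded when the call began, along the tool's axes at that moment; what a row does not reach only later rows make up. A row lasts 1/8 s, in which the tool goes at most 62.5 mm and 10.7 degrees, less where a joint would pass 70% of its speed; a pose out of reach is approached as far as the arm can. A call with a gripper value outside its range is refused whole. The fingers move at their own pace and stop on an object; "newtons" is the grip in N (left out, the last holds). Time passes only in rows, so rows that repeat a pose let the fingers close. It gives the time, the measured TCP pose, the force and the opening at its end, in the units of the state.
- get_obs(): the state, without advancing time (a new reading comes with each control period).
- grab_frame(name): name is "scene" or "top" or "wrist"; returns the picture (384x512x3 uint8, red, green, blue); there is no depth.
- camera_params(name): a dict with "fx", "fy", "cx", "cy" (pixels), "cam_to_world" (4x4, takes a point from camera to world coordinates); the wrist camera has in their place "hand_eye" (4x4, takes a point from camera to tool coordinates, whose origin is the TCP and whose axes are the flange's). Camera axes: x right, y up, looking along -z (the intrinsics and any distortion apply to the point x, -y, -z); pixel columns grow to the right and rows downward; lengths in m; the calibration is good to about 2 mm. A picture is of the moment at which its call begins: read the wrist's pose just before it. camera_params takes no time and is no camera call.
- sign_off(): hands the job in, once; it reports no verdict.
Trained networks look in the newest picture that a camera, given by its name, has taken for a name from the list of things; names that differ only in an ending like _2 or _b are one class to them, and where a whole thing is asked for, a point or a joint stands for the part that bears it (a point fixed in the world has none). Each returns a list of dicts, best first, with "p" (0 to 1); they miss things now and then, are a little off and sometimes report something else, mostly with a low value. They report only what shows in the picture. A call takes as long as a camera call.
- search_frame(camera, query): "xyz" ([x, y, z] in m, in world coordinates, good to about 4 mm: the middle of the surface that is visible of it).
- regions_of(camera, query): "region" (384x512 bool, what is visible of it).
The state is a dict: "time_s": time; "joint_positions": joint angles; "dq": joint speeds; "effort": joint torques, N m; "ee_pos": TCP position; "tool_rot": TCP orientation; "wrist_force": force on the tool from outside, world axes, zero at the start; "wrist_torque": the same for the moment, N m; "gripper_width": finger opening in m.
Only numpy, scipy, OpenCV 4.12 (cv2) and the standard library are available. Lean on these libraries where they do the work, as an engineer would, in place of code of your own. Each camera call takes 0.05 s, during which the arm holds its last target.

## Working session

There is one attempt and no reset: what is moved stays moved. The work goes in short steps, Python scripts to look and compute and a tool call to move; the robot and the scene stay as the last step left them, time stands still between calls to the robot, and variables do not carry over. Pictures are saved under pics/ and viewed, and the job is handed in when it is done.

Besides the shell and the picture viewer there is one more tool, called as a command line: name --pt "numbers of a row" for each row, then --argument value for the rest. send_rows: Moves the arm, as the interface text tells. Its arguments: {"type":"object","properties":{"moves":{"type":"array","items":{"type":"array","items":{"type":"number"}}},"newtons":{"type":"number"}},"required":["moves"]}

```bash
mkdir -p pics; ls; python3 - <<'E'
from station import *
import cv2
o=get_obs()
for k,v in o.items(): print(k,v)
for c in ["scene","top","wrist"]:
    f=grab_frame(c); cv2.imwrite(f"pics/{c}0.png",f[:,:,::-1]); p=camera_params(c); print(c,p)
E
```

```text
pics
time_s 0.0
joint_positions [-1.42460081e+00  1.24477000e-01  1.65166820e+00  3.04424202e-06
  1.36745741e+00 -8.26030539e-02]
dq [-0.00102176  0.00026745 -0.00284714  0.00085694  0.00052372  0.00087502]
effort [-1.61107710e-03 -4.17610967e+01 -3.59934282e+01  7.73843704e-02
  4.91482252e-02 -1.73798762e-04]
ee_pos [ 0.14730341 -0.63244196  0.21340864]
tool_rot [-3.11906194e+00 -3.58382262e-01  9.56303282e-05]
wrist_force [-0.18248573 -0.2444059   0.80733603]
wrist_torque [0.0205806  0.00558335 0.02688919]
gripper_width 0.09482005763475633
scene {'fx': 371.4076303958478, 'fy': 371.4076303958478, 'cx': 250.48465935752583, 'cy': 191.68946800383605, 'cam_to_world': array([[ 0.24149988, -0.67536075,  0.69682542,  1.32463562],
       [ 0.97036869,  0.16222319, -0.17907606, -0.2068569 ],
       [ 0.0078997 ,  0.71942442,  0.69452581,  0.87312998],
       [ 0.        ,  0.        ,  0.        ,  1.        ]])}
top {'fx': 396.64008303992324, 'fy': 396.64008303992324, 'cx': 254.4567384946758, 'cy': 194.54906632826837, 'cam_to_world': array([[ 1.39869751e-02,  9.93386880e-01, -1.13959956e-01,
         4.58647816e-01],
       [-9.99902171e-01,  1.39084007e-02, -1.48459179e-03,
        -6.78000150e-03],
       [ 1.10226730e-04,  1.13969573e-01,  9.93484235e-01,
         1.28084577e+00],
       [ 0.00000000e+00,  0.00000000e+00,  0.00000000e+00,
         1.00000000e+00]])}
wrist {'fx': 311.049885178936, 'fy': 311.049885178936, 'cx': 254.5820427105989, 'cy': 197.14796185930908, 'hand_eye': array([[ 6.51004838e-05,  9.59409512e-01,  2.82016639e-01,
         7.90902950e-02],
       [ 9.99999803e-01,  1.13657077e-04, -6.17496018e-04,
        -8.01312455e-04],
       [-6.24484739e-04,  2.82016623e-01, -9.59409315e-01,
        -1.70286515e-01],
       [ 0.00000000e+00,  0.00000000e+00,  0.00000000e+00,
         1.00000000e+00]])}
```

View pics/scene0.png

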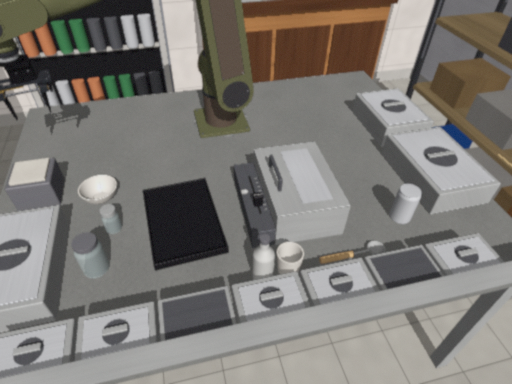

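View pics/top0.png

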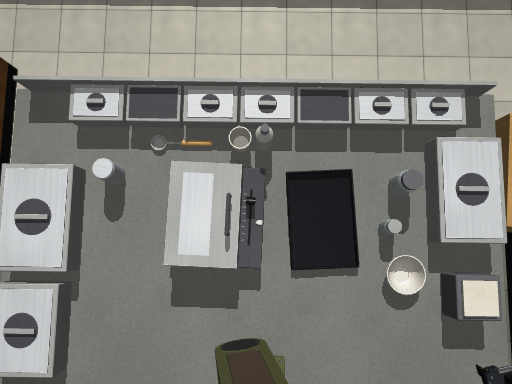

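```bash
python3 - <<'E'
from station import *
import numpy as np
for c in ["top","scene"]:
  for q in ["warmer","heat_grip","hold_mark","lid_handle","lid","tray","pot0","sauce_bottle","spice_jar","cup","bowl","can","tall_jar","spoon"]:
    r=search_frame(c,q)
    print(c,q,[(np.round(d['xyz'],3).tolist(),round(d['p'],2)) for d in r[:3]])
print(get_obs()['time_s'])
E
```

```text
top warmer [([0.529, 0.113, 0.125], 0.62), ([0.575, 0.01, 0.114], 0.58)]
top heat_grip []
top hold_mark []
top lid_handle [([0.529, 0.144, 0.132], 0.94)]
top lid [([0.529, 0.141, 0.124], 0.66)]
top tray [([0.528, -0.22, 0.009], 0.58)]
top pot0 []
top sauce_bottle [([0.769, -0.03, 0.114], 0.75)]
top spice_jar [([0.504, -0.417, 0.081], 0.73)]
top cup [([0.784, 0.047, 0.039], 0.77)]
top bowl [([0.359, -0.479, 0.022], 0.89)]
top can [([0.661, 0.435, 0.12], 0.85), ([0.503, -0.419, 0.084], 0.49)]
top tall_jar [([0.637, -0.456, 0.118], 0.82)]
top spoon []
scene warmer [([0.603, 0.103, 0.132], 0.62)]
scene heat_grip [([0.586, 0.004, 0.105], 0.67)]
scene hold_mark []
scene lid_handle [([0.581, 0.14, 0.12], 0.8)]
scene lid [([0.58, 0.14, 0.131], 0.85)]
scene tray [([0.549, -0.223, 0.008], 0.69), ([0.587, 0.006, 0.098], 0.48)]
scene pot0 [([0.79, -0.042, 0.105], 0.63)]
scene sauce_bottle [([0.792, -0.041, 0.107], 0.83)]
scene spice_jar [([0.519, -0.423, 0.056], 0.97), ([0.34, -0.474, 0.03], 0.69)]
scene cup [([0.758, 0.043, 0.056], 0.73)]
scene bowl [([0.338, -0.477, 0.031], 0.77)]
scene can [([0.681, 0.44, 0.083], 0.58), ([0.666, -0.464, 0.09], 0.32)]
scene tall_jar [([0.666, -0.468, 0.09], 0.63), ([0.581, 0.134, 0.126], 0.18)]
scene spoon [([0.768, 0.235, 0.016], 0.6)]
1.55
```

```bash
python3 - <<'E'
import cv2
a=cv2.imread('pics/top0.png')
c=a[145:285,150:370]; cv2.imwrite('pics/topz.png',cv2.resize(c,None,fx=3.6,fy=3.6,interpolation=cv2.INTER_CUBIC))
a=cv2.imread('pics/scene0.png')
c=a[130:280,220:360]; cv2.imwrite('pics/scz.png',cv2.resize(c,None,fx=4,fy=4,interpolation=cv2.INTER_CUBIC))
E
```

```text
(no output)
```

View pics/topz.png

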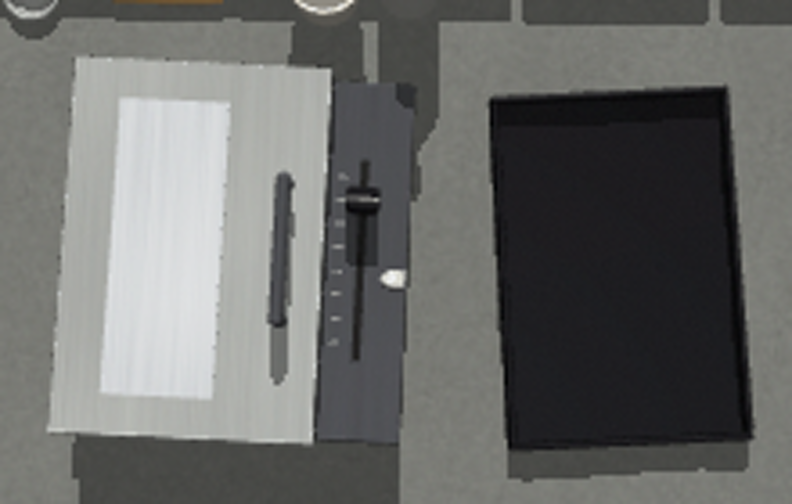

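View pics/scz.png

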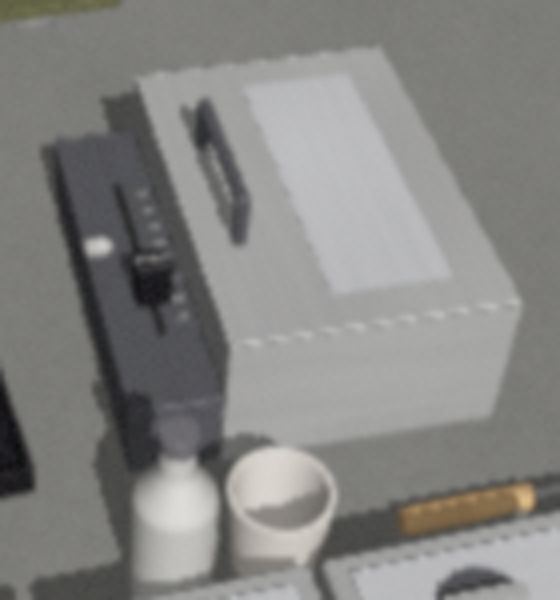

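```bash
cat > h.py <<'E'
import numpy as np, cv2
from scipy.spatial.transform import Rotation as R
from scipy.optimize import least_squares
from station import *
def T_of(cam,o=None):
    p=camera_params(cam)
    if cam=='wrist':
        T=np.eye(4);T[:3,:3]=R.from_rotvec(o['tool_rot']).as_matrix();T[:3,3]=o['ee_pos'];return p,T@p['hand_eye']
    return p,p['cam_to_world']
def unproj(cam,u,v,z,o=None):
    p,T=T_of(cam,o); d=T[:3,:3]@np.array([(u-p['cx'])/p['fx'],-(v-p['cy'])/p['fy'],-1]); return T[:3,3]+d*(z-T[2,3])/d[2]
def proj(cam,X,o=None):
    p,T=T_of(cam,o); c=np.linalg.inv(T)@np.append(X,1); return np.array([p['cx']-p['fx']*c[0]/c[2],p['cy']+p['fy']*c[1]/c[2]])
def pose(x,y,a): 
    T=np.eye(4);T[:3,:3]=R.from_euler('z',a).as_matrix();T[:2,3]=x,y;return T
def todelta(o,pos,yaw_tool=None):
    "tool-frame shift (mm) from current pose to world pos"
    return R.from_rotvec(o['tool_rot']).as_matrix().T@(np.array(pos)-o['ee_pos'])*1000
def snap(c,n,crop=None,f=1):
    o=get_obs(); a=grab_frame(c)
    b=a if crop is None else a[crop[0]:crop[1],crop[2]:crop[3]]
    cv2.imwrite(f'pics/{n}.png',cv2.resize(b,None,fx=f,fy=f,interpolation=cv2.INTER_CUBIC)[:,:,::-1]); return o,a
E
python3 - <<'E'
from h import *
z=lambda u,v:(150+(u+.5)/3.6-.5,145+(v+.5)/3.6-.5)
P=[((.153,.106,.125),(76,58)),((.153,-.106,.125),(331,69)),((-.153,-.106,.125),(313,443)),((-.153,.106,.125),(49,432)),((.153,-.176,.07),(414,85)),((-.153,-.176,.07),(397,443))]
def fit(P):
    f=lambda q:np.ravel([proj('top',(pose(*q)@np.append(X,1))[:3])-z(*uv) for X,uv in P])
    s=least_squares(f,[.53,.1,0]); print(s.x.round(4),s.fun.round(1)); return s.x
w=fit(P)
t=fit([((.156,.106,.026),(489,100)),((.156,-.106,.026),(727,88)),((-.156,-.106,.026),(752,438)),((-.156,.106,.026),(509,450))])
def inw(p): return (np.linalg.inv(pose(*w))@np.append(p,1)).round(4)[:3]
print('slot',inw(unproj('top',*z(365,160),.07)),inw(unproj('top',*z(355,360),.07)))
print('grip top',inw(unproj('top',*z(364,200),.113)))
print('mark',inw(unproj('top',*z(395,279),.073)))
zs=lambda u,v:(220+(u+.5)/4-.5,130+(v+.5)/4-.5)
print('sc mark',inw(unproj('scene',*zs(99,245),.073)),'grip',inw(unproj('scene',*zs(151,258),.113)))
print('lid corners scene', [inw(unproj('scene',*zs(*a),.125)) for a in [(138,77),(380,47),(520,303),(229,347)]])
E
```

```text
[ 0.5337  0.1447 -0.0317] [-0.5 -0.5  0.2 -0.3 -0.1  0.6 -0.4  0.2  0.2 -0.4  0.6  0.3]
[ 0.5289 -0.2184  0.0603] [-0.  -0.9 -0.2 -0.6  0.3  0.7 -0.1  0.6]
slot [ 0.0849 -0.1362  0.07  ] [-0.0849 -0.1357  0.07  ]
grip top [ 0.0463 -0.1376  0.113 ]
mark [-0.0155 -0.1663  0.073 ]
sc mark [-0.0147 -0.1634  0.073 ] grip [ 0.0473 -0.137   0.113 ]
lid corners scene [array([-0.1508, -0.1028,  0.125 ]), array([-0.1502,  0.1067,  0.125 ]), array([0.1556, 0.1031, 0.125 ]), array([ 0.1542, -0.1074,  0.125 ])]
```

```bash
cat >> h.py <<'E'
W=pose(.5337,.1447,-.0317); TR=pose(.5289,-.2184,.0603)
def wp(x,y,z,M=W): return (M@np.array([x,y,z,1]))[:3]
def Rdown(psi):  # tool x at angle psi deg, z down
    c,s=np.cos(np.radians(psi)),np.sin(np.radians(psi)); return np.array([[c,s,0],[s,-c,0],[0,0,-1]])
def rows(*tg):
    "tg: (pos, Rmat) -> turn deg, shift mm relative to the current"
    o=get_obs(); R0=R.from_rotvec(o['tool_rot']).as_matrix()
    print('tcp',o['ee_pos'].round(4),'rot err tilt deg',np.degrees(np.arccos(-R0[2,2])).round(2),'psi',np.degrees(np.arctan2(R0[1,0],R0[0,0])).round(2),'t',o['time_s'],'w',round(o['gripper_width'],4))
    for p,Rm in tg:
        print(np.degrees(R.from_matrix(R0.T@Rm).as_rotvec()).round(1).tolist(),(R0.T@(np.array(p)-o['ee_pos'])*1000).round(1).tolist())
E
python3 - <<'E'
from h import *
D=Rdown(88.2)
rows((wp(.0465,-.137,.25),D),(wp(.0465,-.137,.08),D))
E
```

```text
tcp [ 0.1474 -0.6331  0.2147] rot err tilt deg 0.0 psi 13.11 t 1.55 w 0.0951
[0.0, -0.0, -75.1] [562.3, -525.5, -35.3]
[0.0, -0.0, -75.1] [562.3, -525.5, 134.7]
```

send_rows --pt "0 0 -75 562 -525 -36 50" --pt "0 0 -75 562 -525 -36 50" --pt "0 0 -75 562 -525 -36 50" --pt "0 0 -75 562 -525 -36 50" --pt "0 0 -75 562 -525 -36 50" --pt "0 0 -75 562 -525 -36 50" --pt "0 0 -75 562 -525 -36 50" --pt "0 0 -75 562 -525 -36 50" --pt "0 0 -75 562 -525 -36 50" --pt "0 0 -75 562 -525 -36 50" --pt "0 0 -75 562 -525 -36 50" --pt "0 0 -75 562 -525 -36 50" --pt "0 0 -75 562 -525 -36 50" --pt "0 0 -75 562 -525 -36 50" --pt "0 0 -75 562 -525 -36 50" --pt "0 0 -75 562 -525 -36 50" --newtons 15

```text
time_s: 3.55
ee_pos: [0.5751, 0.0043, 0.2507]
tool_rot: [2.26, 2.182, -0.0]
wrist_force: [0.1, 0.9, -0.1]
gripper_width: 0.0474
```

```bash
python3 - <<'E'
from h import *
D=Rdown(88.2)
rows((wp(.0465,-.137,.25),D),(wp(.0465,-.137,.08),D))
o,_=snap('wrist','w1'); print(proj('wrist',wp(.0465,-.137,.113),o), proj('wrist',wp(-.015,-.163,.073),o))
E
```

```text
tcp [0.5751 0.0043 0.2507] rot err tilt deg 0.02 psi 87.99 t 3.55 w 0.0474
[-0.0, 0.0, -0.2] [2.1, 0.7, 0.7]
[-0.0, 0.0, -0.2] [2.1, 0.7, 170.7]
[255.99561412 185.39826797] [203.21271655 198.70305287]
```

View pics/w1.png

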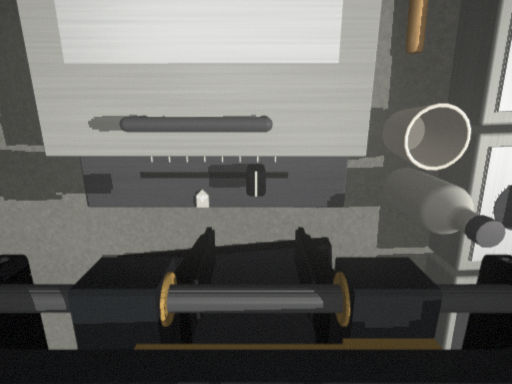

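send_rows --pt "0 0 0 2 1 60 50" --pt "0 0 0 2 1 120 50" --pt "0 0 0 2 1 171 50" --pt "0 0 0 2 1 171 50" --pt "0 0 0 2 1 171 0" --pt "0 0 0 2 1 171 0" --pt "0 0 0 2 1 171 0" --pt "0 0 0 2 1 171 0" --pt "0 0 0 2 -20 171 0" --pt "0 0 0 2 -40 171 0" --pt "0 0 0 2 -60 171 0" --pt "0 0 0 2 -80 171 0" --pt "0 0 0 2 -95 171 0" --pt "0 0 0 2 -108 171 0" --pt "0 0 0 2 -114 171 0" --pt "0 0 0 2 -117 171 0" --pt "0 0 0 2 -118 171 0" --pt "0 0 0 2 -118 171 0" --newtons 15

```text
time_s: 5.85
ee_pos: [0.4593, 0.0118, 0.0815]
tool_rot: [2.256, 2.183, 0.005]
wrist_force: [1.1, 1.9, 6.7]
gripper_width: 0.0204
```

```bash
python3 - <<'E'
from h import *
o=get_obs(); print((np.linalg.inv(W)@np.append(o['ee_pos'],1)).round(4),o['wrist_force'],o['gripper_width'])
D=Rdown(88.2)
rows((wp(-.07,-.137,.08),D))
snap('top','t1',(145,285,150,370),3.6)
E
```

```text
[-0.0702 -0.1352  0.0815  1.    ] [1.08152381 1.87621989 6.65482982] 0.020432458937573367
tcp [0.4593 0.0118 0.0815] rot err tilt deg 0.22 psi 88.1 t 5.85 w 0.0204
[0.2, -0.0, -0.1] [-1.8, 0.2, 1.5]
```

View pics/t1.png

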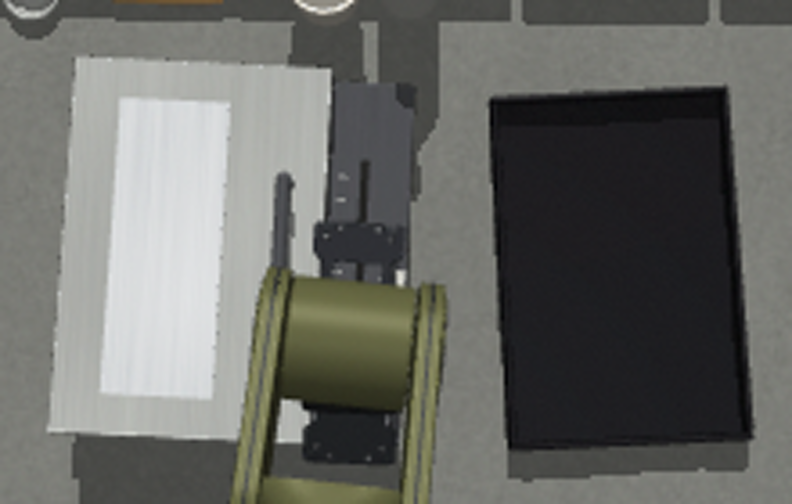

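send_rows --pt "0 0 0 0 -2 0 0" --pt "0 0 0 0 -4 0 0" --pt "0 0 0 0 -4 0 0" --pt "0 0 0 0 -4 0 0"

```text
time_s: 6.4
ee_pos: [0.4581, 0.0118, 0.0815]
tool_rot: [2.253, 2.178, 0.013]
wrist_force: [13.2, 0.5, -2.1]
gripper_width: 0.0202
```

send_rows --pt "0 0 0 0 0 0 50" --pt "0 0 0 0 0 0 50" --pt "0 0 0 0 0 -60 50" --pt "0 0 0 0 0 -120 50" --pt "0 0 0 0 0 -170 50" --pt "0 0 0 0 0 -170 50"

```text
time_s: 7.15
ee_pos: [0.4555, 0.0115, 0.2543]
tool_rot: [2.253, 2.18, 0.008]
wrist_force: [-1.0, 0.7, 0.1]
gripper_width: 0.047
```

```bash
python3 - <<'E'
from h import *
D=Rdown(-1.8)
rows((wp(0,-.074,.25),D),(wp(0,-.074,.146),D))
E
```

```text
tcp [0.4555 0.0115 0.2543] rot err tilt deg 0.44 psi 88.11 t 7.15 w 0.047
[0.4, -0.3, 89.9] [61.7, 73.8, 4.8]
[0.4, -0.3, 89.9] [61.8, 73.0, 108.8]
```

send_rows --pt "0 0 90 62 74 5 40" --pt "0 0 90 62 74 5 40" --pt "0 0 90 62 74 5 40" --pt "0 0 90 62 74 5 40" --pt "0 0 90 62 74 5 40" --pt "0 0 90 62 74 5 40" --pt "0 0 90 62 74 5 40" --pt "0 0 90 62 74 5 40" --pt "0 0 90 62 74 5 40" --pt "0 0 90 62 74 5 40" --pt "0 0 90 62 74 5 40"

```text
time_s: 8.52
ee_pos: [0.5291, 0.0712, 0.2433]
tool_rot: [3.141, -0.05, -0.004]
wrist_force: [-0.2, -0.1, -0.4]
gripper_width: 0.0376
```

```bash
python3 - <<'E'
from h import *
D=Rdown(-1.8)
rows((wp(0,-.074,.25),D),(wp(0,-.074,.146),D))
o,_=snap('wrist','w2'); print(proj('wrist',wp(0,-.074,.165),o))
snap('top','t2',(145,285,150,370),3.6)
E
```

```text
tcp [0.5291 0.0712 0.2433] rot err tilt deg 0.14 psi -1.83 t 8.525 w 0.0376
[0.0, 0.1, -0.0] [2.3, 0.4, -6.8]
[0.0, 0.1, -0.0] [2.5, 0.4, 97.2]
[255.58719557 201.0771277 ]
```

View pics/w2.png

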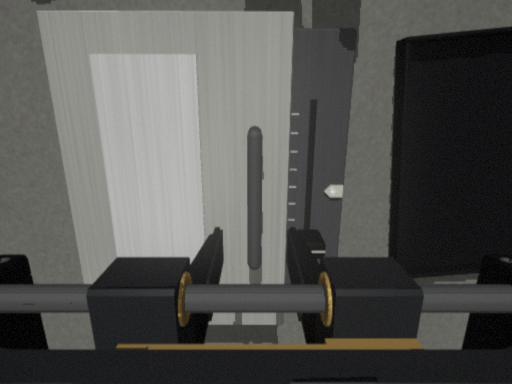

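View pics/t2.png

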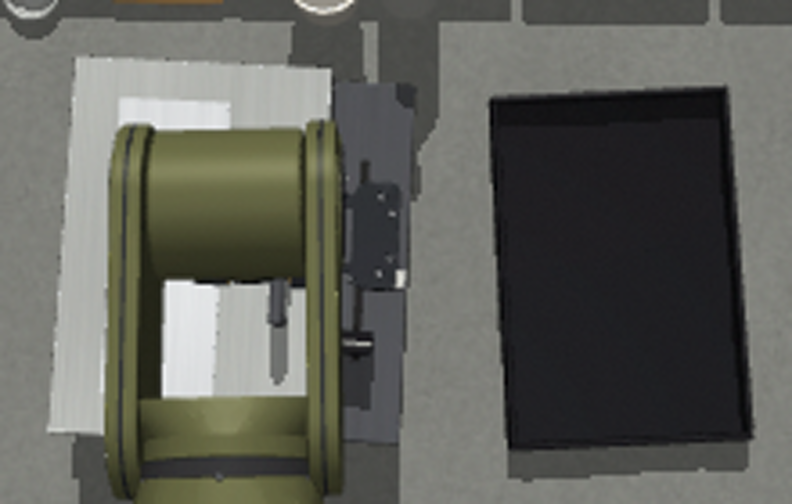

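send_rows --pt "0 0 0 2 0 50 40" --pt "0 0 0 2 0 97 40" --pt "0 0 0 2 0 97 40" --pt "0 0 0 2 0 97 0" --pt "0 0 0 2 0 97 0" --pt "0 0 0 2 0 97 0" --pt "0 0 0 2 0 97 0" --newtons 25

```text
time_s: 9.5
ee_pos: [0.5329, 0.0714, 0.1496]
tool_rot: [-3.141, 0.052, -0.005]
wrist_force: [-0.2, 0.6, 5.7]
gripper_width: 0.011
```

```bash
python3 - <<'E'
from h import *
o=get_obs(); print((np.linalg.inv(W)@np.append(o['ee_pos'],1)).round(4),o['wrist_force'].round(1))
for th in np.arange(.1,1.61,.1):
    dy=-180*np.cos(th)+85*np.sin(th)+180; dz=180*np.sin(th)+85*np.cos(th)-85
    t=0.3*th  # lean
    # tool z dir (down) rotated about -x by t: (-z)->(-y)
    oy=-19*np.sin(t); oz=-19*np.cos(t)+19
    print(round(th,2),[round(-np.degrees(t),1),0,0,0,round(-(dy+oy),0),round(-(dz+oz),0),0])
E
```

```text
[ 0.0016 -0.0732  0.1496  1.    ] [-0.2  0.6  5.7]
0.1 [np.float64(-1.7), 0, 0, 0, np.float64(-9.0), np.float64(-18.0), 0]
0.2 [np.float64(-3.4), 0, 0, 0, np.float64(-19.0), np.float64(-34.0), 0]
0.3 [np.float64(-5.2), 0, 0, 0, np.float64(-31.0), np.float64(-49.0), 0]
0.4 [np.float64(-6.9), 0, 0, 0, np.float64(-45.0), np.float64(-64.0), 0]
0.5 [np.float64(-8.6), 0, 0, 0, np.float64(-60.0), np.float64(-76.0), 0]
0.6 [np.float64(-10.3), 0, 0, 0, np.float64(-76.0), np.float64(-87.0), 0]
0.7 [np.float64(-12.0), 0, 0, 0, np.float64(-93.0), np.float64(-96.0), 0]
0.8 [np.float64(-13.8), 0, 0, 0, np.float64(-111.0), np.float64(-104.0), 0]
0.9 [np.float64(-15.5), 0, 0, 0, np.float64(-130.0), np.float64(-110.0), 0]
1.0 [np.float64(-17.2), 0, 0, 0, np.float64(-149.0), np.float64(-113.0), 0]
1.1 [np.float64(-18.9), 0, 0, 0, np.float64(-168.0), np.float64(-115.0), 0]
1.2 [np.float64(-20.6), 0, 0, 0, np.float64(-187.0), np.float64(-115.0), 0]
1.3 [np.float64(-22.3), 0, 0, 0, np.float64(-207.0), np.float64(-113.0), 0]
1.4 [np.float64(-24.1), 0, 0, 0, np.float64(-225.0), np.float64(-108.0), 0]
1.5 [np.float64(-25.8), 0, 0, 0, np.float64(-244.0), np.float64(-102.0), 0]
1.6 [np.float64(-27.5), 0, 0, 0, np.float64(-261.0), np.float64(-95.0), 0]
```

send_rows --pt "-1 0 0 0 -4 -9 0" --pt "-2 0 0 0 -9 -18 0" --pt "-3.4 0 0 0 -19 -34 0" --pt "-5.2 0 0 0 -31 -49 0" --pt "-6.9 0 0 0 -45 -64 0" --pt "-8.6 0 0 0 -60 -76 0" --pt "-8.6 0 0 0 -60 -76 0"

```text
time_s: 10.38
ee_pos: [0.5351, 0.1303, 0.2262]
tool_rot: [2.987, -0.048, 0.002]
wrist_force: [2.2, -7.6, 4.7]
gripper_width: 0.0115
```

```bash
python3 - <<'E'
from h import *
o=get_obs(); print(o['wrist_force'].round(1))
snap('scene','s2',(100,300,150,400),3)
E
```

```text
[ 2.2 -7.6  4.7]
```

View pics/s2.png

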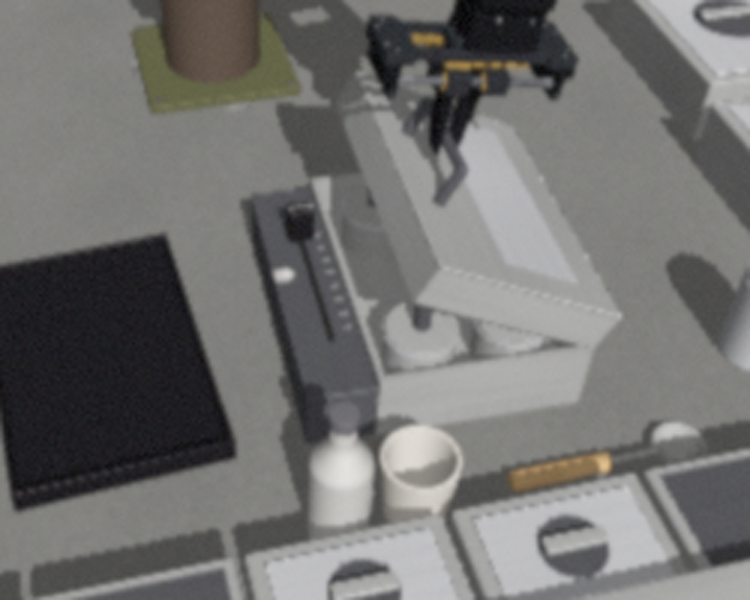

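```bash
python3 - <<'E'
from h import *
def P(th):
    t=0.3*th
    return np.array([-180*np.cos(th)+85*np.sin(th)-19*np.sin(t),180*np.sin(th)+85*np.cos(th)-19*np.cos(t)])
t0=.15
for th in np.arange(.6,1.61,.1):
    d=P(th)-P(.5); v=np.array([-d[0],-d[1]]) # tool frame untilted (y,z)
    c,s=np.cos(t0),np.sin(t0)
    # tilted axes in untilted frame: y'=R_x(-t0)y=(c,-s); z'=(s,c)
    print(round(th,2),round(-np.degrees(.3*(th-.5)),1),(v@[c,-s]).round(),(v@[s,c]).round())
E
```

```text
0.6 -1.7 -14.0 -13.0
0.7 -3.4 -30.0 -25.0
0.8 -5.2 -46.0 -35.0
0.9 -6.9 -64.0 -43.0
1.0 -8.6 -82.0 -50.0
1.1 -10.3 -101.0 -55.0
1.2 -12.0 -120.0 -57.0
1.3 -13.8 -139.0 -58.0
1.4 -15.5 -159.0 -57.0
1.5 -17.2 -178.0 -54.0
1.6 -18.9 -196.0 -48.0
```

send_rows --pt "-1.7 0 0 0 -14 -13 0" --pt "-3.4 0 0 0 -30 -25 0" --pt "-5.2 0 0 0 -46 -35 0" --pt "-6.9 0 0 0 -64 -43 0" --pt "-8.6 0 0 0 -82 -50 0" --pt "-10.3 0 0 0 -101 -55 0" --pt "-12 0 0 0 -120 -57 0" --pt "-13.8 0 0 0 -139 -58 0" --pt "-15.5 0 0 0 -159 -57 0" --pt "-17.2 0 0 0 -178 -54 0" --pt "-17.2 0 0 0 -178 -54 0"

```text
time_s: 11.8
ee_pos: [0.5418, 0.3175, 0.2518]
tool_rot: [2.694, -0.042, -0.001]
wrist_force: [5.7, 2.7, 4.5]
gripper_width: 0.0114
```

```bash
python3 - <<'E'
from h import *
o=get_obs(); print(o['wrist_force'].round(1),R.from_rotvec(o['tool_rot']).as_matrix().round(3)[:,2])
snap('scene','s3',(80,300,150,430),2.8)
E
```

```text
[5.7 2.7 4.5] [-0.008 -0.432 -0.902]
```

View pics/s3.png

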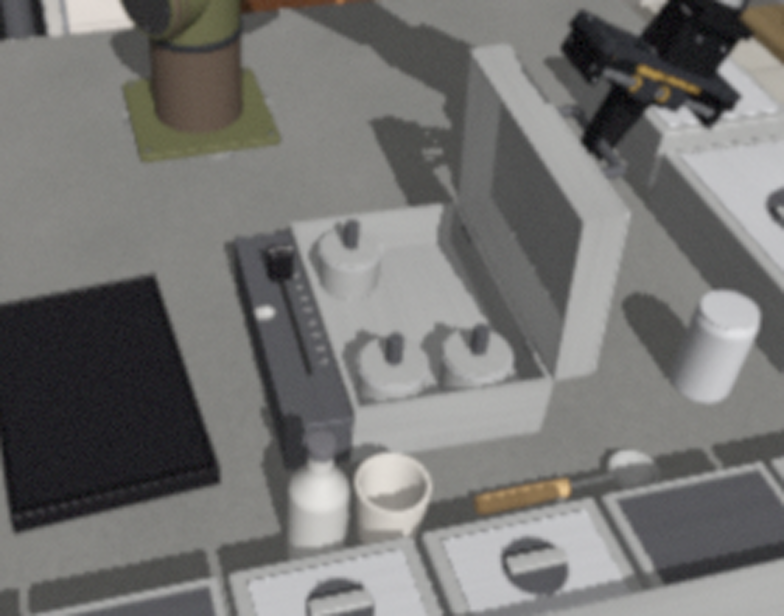

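send_rows --pt "0 0 0 0 0 0 26" --pt "0 0 0 0 0 0 26" --pt "0 0 0 0 0 -30 26" --pt "0 0 0 0 0 -80 26" --pt "0 0 0 0 0 -120 26" --pt "0 0 0 0 0 -120 26"

```text
time_s: 12.6
ee_pos: [0.542, 0.3684, 0.3617]
tool_rot: [2.694, -0.045, -0.005]
wrist_force: [-0.7, -0.0, 0.4]
gripper_width: 0.025
```

```bash
python3 - <<'E'
from h import *
o=get_obs(); print(o['wrist_force'].round(1))
snap('scene','s4',(80,300,150,430),2.8)
o,a=snap('top','t4',(125,285,110,370),3)
D=Rdown(88.2)
rows((wp(0,0,.36),D),)
for c in ['top','scene']: print(c,[((np.linalg.inv(W)@np.append(d['xyz'],1)).round(3)[:3].tolist(),round(d['p'],2)) for d in search_frame(c,'pot0')])
E
```

```text
[-0.7 -0.   0.4]
tcp [0.5413 0.367  0.3573] rot err tilt deg 25.85 psi -1.9 t 12.7 w 0.0246
[20.2, 20.4, -88.4] [-0.2, 201.3, 94.6]
top [([-0.098, -0.044, 0.082], 0.7), ([0.084, -0.045, 0.081], 0.62), ([0.091, 0.044, 0.077], 0.58)]
scene [([0.102, 0.034, 0.081], 0.92), ([-0.082, -0.054, 0.077], 0.71), ([0.101, -0.051, 0.084], 0.71), ([-0.06, -0.132, 0.1], 0.61), ([0.004, -0.569, 0.058], 0.24), ([0.234, 0.097, 0.014], 0.21)]
```

View pics/s4.png

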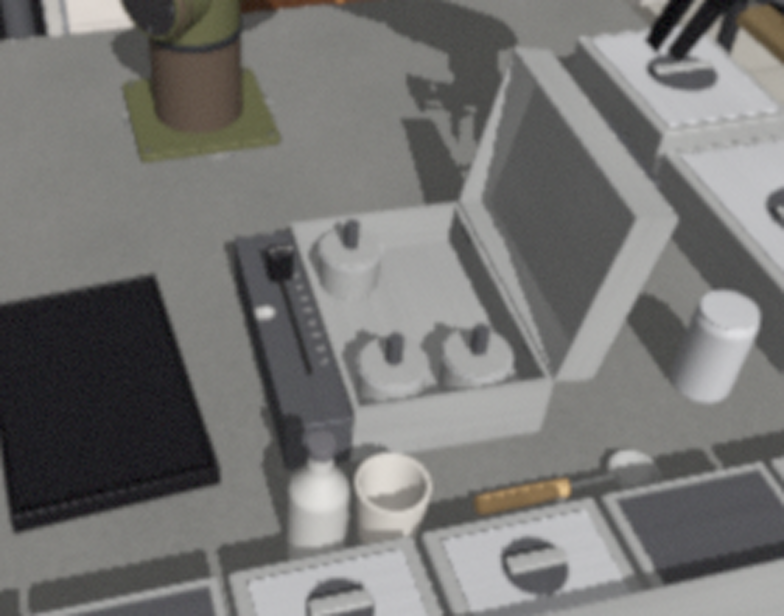

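View pics/t4.png

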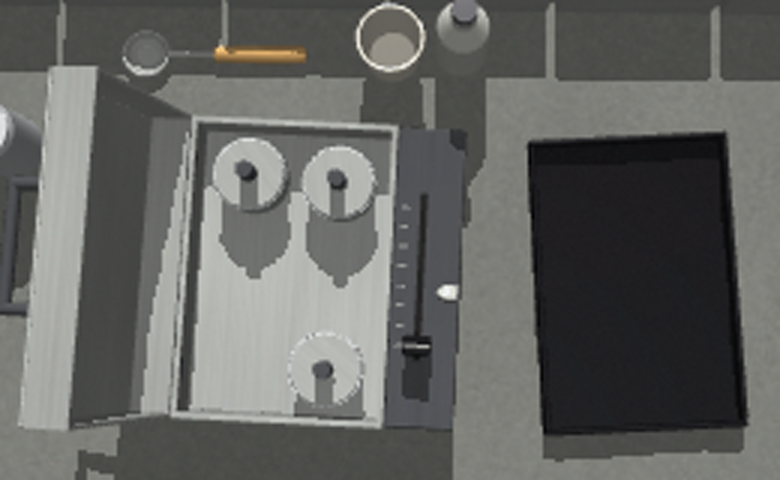

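```bash
python3 - <<'E'
from h import *
for u,v in [(246,168),(336,177),(323,368)]:
    p=unproj('top',110+(u+.5)/3-.5,125+(v+.5)/3-.5,.114); print(p.round(4),(np.linalg.inv(W)@np.append(p,1)).round(4))
for u,v in [(247,174),(338,182),(325,369)]: # cover centre z=.08
    p=unproj('top',110+(u+.5)/3-.5,125+(v+.5)/3-.5,.08); print(p.round(4),(np.linalg.inv(W)@np.append(p,1)).round(4))
E
```

```text
[0.6314 0.1822 0.114 ] [0.0965 0.0406 0.114  1.    ]
[0.6237 0.0928 0.114 ] [ 0.0916 -0.049   0.114   1.    ]
[0.436  0.1011 0.114 ] [-0.0962 -0.0467  0.114   1.    ]
[0.6303 0.1865 0.08  ] [0.0952 0.0448 0.08   1.    ]
[0.6234 0.0936 0.08  ] [ 0.0912 -0.0483  0.08    1.    ]
[0.4344 0.1022 0.08  ] [-0.0979 -0.0456  0.08    1.    ]
```

```bash
python3 - <<'E'
from h import *
D=Rdown(88.2)
rows((wp(.05,.1,.40),D),(wp(.0915,-.0485,.24),D))
E
```

```text
tcp [0.541  0.3664 0.3559] rot err tilt deg 25.95 psi -1.92 t 12.8 w 0.0247
[20.2, 20.5, -88.4] [49.8, 128.8, 13.5]
[20.2, 20.5, -88.4] [92.1, 192.4, 222.1]
```

send_rows --pt "0 0 0 0 0 -60 40" --pt "10 10 -44 50 80 0 40" --pt "20.2 20.5 -88.4 50 129 13 40" --pt "20.2 20.5 -88.4 50 129 13 40" --pt "20.2 20.5 -88.4 50 129 13 40" --pt "20.2 20.5 -88.4 50 129 13 40" --pt "20.2 20.5 -88.4 50 129 13 40" --pt "20.2 20.5 -88.4 50 129 13 40" --pt "20.2 20.5 -88.4 50 129 13 40" --pt "20.2 20.5 -88.4 50 129 13 40" --pt "20.2 20.5 -88.4 50 129 13 40" --pt "20.2 20.5 -88.4 50 129 13 40" --pt "20.2 20.5 -88.4 92 192 222 40" --pt "20.2 20.5 -88.4 92 192 222 40" --pt "20.2 20.5 -88.4 92 192 222 40" --pt "20.2 20.5 -88.4 92 192 222 40" --pt "20.2 20.5 -88.4 92 192 222 40" --pt "20.2 20.5 -88.4 92 192 222 40"

```text
time_s: 15.05
ee_pos: [0.6249, 0.0958, 0.2434]
tool_rot: [2.255, 2.186, 0.008]
wrist_force: [-0.4, -0.1, 0.1]
gripper_width: 0.0379
```

```bash
python3 - <<'E'
from h import *
D=Rdown(88.2)
rows((wp(.0915,-.0485,.24),D),(wp(.0915,-.0485,.087),D))
o,_=snap('wrist','w5'); print([proj('wrist',wp(*q,.114),o).round() for q in [(.096,.043),(.0915,-.0485),(-.097,-.046)]])
snap('top','t5',(125,285,110,370),3)
E
```

```text
tcp [0.6249 0.0958 0.2434] rot err tilt deg 0.3 psi 88.23 t 15.05 w 0.0379
[0.3, -0.2, 0.0] [-2.5, -1.3, 3.4]
[0.3, -0.2, 0.0] [-3.0, -1.9, 156.4]
[array([258.,  96.]), array([254., 192.]), array([ 64., 190.])]
```

View pics/w5.png

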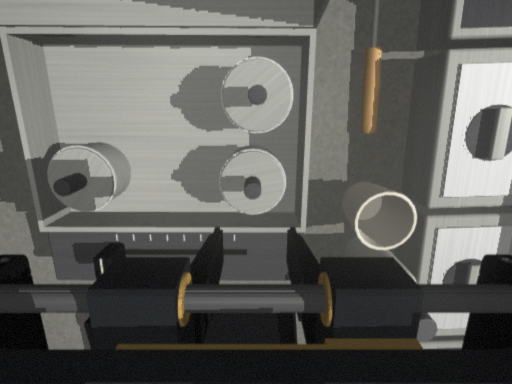

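View pics/t5.png

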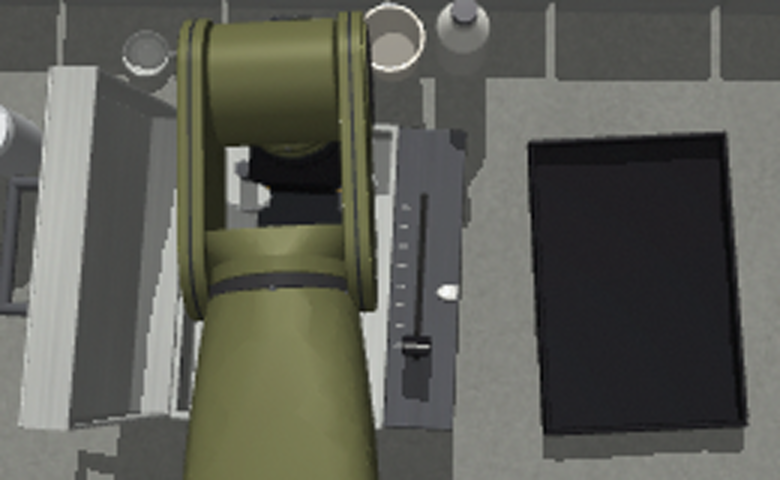

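send_rows --pt "0 0 0 -1 -2 60 40" --pt "0 0 0 -1 -2 110 40" --pt "0 0 0 -1 -2 145 40" --pt "0 0 0 -1 -2 156 40" --pt "0 0 0 -1 -2 156 40" --pt "0 0 0 -1 -2 156 0" --pt "0 0 0 -1 -2 156 0" --pt "0 0 0 -1 -2 156 0" --pt "0 0 0 -1 -2 156 0" --pt "0 0 0 -1 -2 140 0" --pt "0 0 0 -1 -2 100 0" --pt "0 0 0 -1 -2 50 0" --pt "0 0 0 -1 -2 0 0" --pt "0 0 0 -1 -2 0 0" --newtons 30

```text
time_s: 16.9
ee_pos: [0.6253, 0.0942, 0.2485]
tool_rot: [2.25, 2.182, 0.019]
wrist_force: [-0.5, 0.0, -3.8]
gripper_width: 0.0174
```

```bash
python3 - <<'E'
from h import *
D=Rdown(88.2)
q=(.095,.048)
rows((wp(*q,.24,M=TR),D),(wp(*q,.068,M=TR),D))
o,_=snap('wrist','w6');snap('scene','s6',(80,300,150,430),2.8)
print(wp(*q,0,M=TR),o['wrist_force'])
E
```

```text
tcp [0.6253 0.0942 0.2485] rot err tilt deg 0.81 psi 88.22 t 16.9 w 0.0174
[0.8, -0.2, 0.0] [-259.0, 3.4, 7.7]
[0.8, -0.2, 0.0] [-259.6, 1.1, 179.6]
[ 0.62083469 -0.16476221  0.        ] [-0.49755044  0.01560536 -3.84160236]
```

View pics/s6.png

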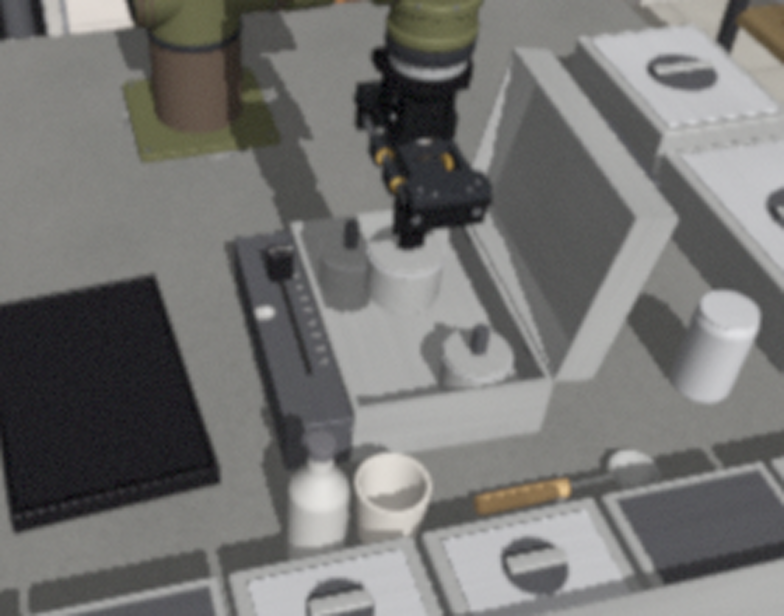

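send_rows --pt "0.8 0 0 -50 2 5 0" --pt "0.8 0 0 -110 2 5 0" --pt "0.8 0 0 -170 2 5 0" --pt "0.8 0 0 -220 2 5 0" --pt "0.8 0 0 -250 2 5 0" --pt "0.8 0 0 -259 2 5 0" --pt "0.8 0 0 -259 2 5 0" --pt "0.8 0 0 -259 2 60 0" --pt "0.8 0 0 -259 2 110 0" --pt "0.8 0 0 -259 2 150 0" --pt "0.8 0 0 -259 2 170 0" --pt "0.8 0 0 -259 2 174 0" --pt "0.8 0 0 -259 2 174 0"

```text
time_s: 18.62
ee_pos: [0.6181, -0.1641, 0.0685]
tool_rot: [-2.249, -2.182, 0.007]
wrist_force: [0.5, 0.9, -3.6]
gripper_width: 0.0176
```

```bash
python3 - <<'E'
from h import *
D=Rdown(88.2)
q=(.095,.048)
rows((wp(*q,.068,M=TR),D))
print(get_obs()['wrist_force'])
snap('scene','s7',(80,300,100,430),2.4)
E
```

```text
tcp [ 0.6181 -0.1641  0.0685] rot err tilt deg 0.53 psi 88.28 t 18.625 w 0.0176
[-0.5, -0.1, 0.1] [-0.6, 2.7, 0.4]
[ 0.53328637  0.88333271 -3.61232229]
```

View pics/s7.png

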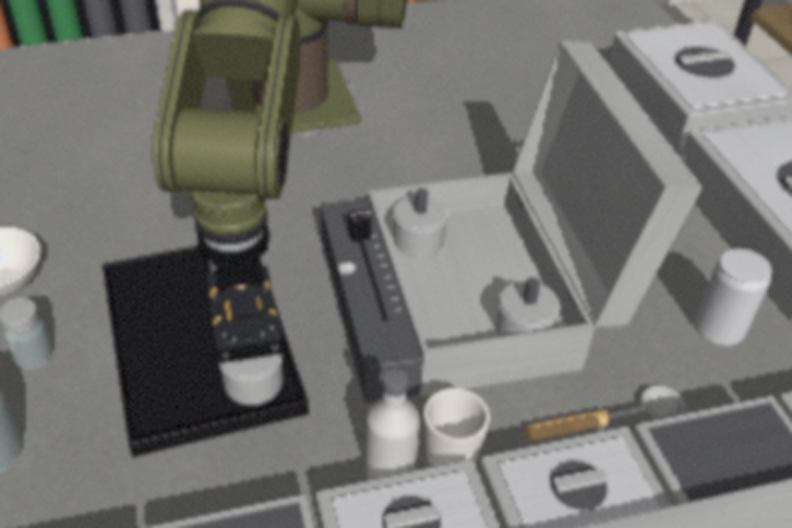

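send_rows --pt "-0.3 0 0 0 1 2 0" --pt "-0.3 0 0 0 1 4 0" --pt "-0.3 0 0 0 1 4 0"

```text
time_s: 19.05
ee_pos: [0.619, -0.1646, 0.0674]
tool_rot: [-2.252, -2.184, 0.002]
wrist_force: [-7.0, 2.5, 10.9]
gripper_width: 0.0175
```

send_rows --pt "0 0 0 0 0 -1 40" --pt "0 0 0 0 0 -1 40" --pt "0 0 0 0 0 -1 40" --pt "0 0 0 0 0 -50 40" --pt "0 0 0 0 0 -110 40" --pt "0 0 0 0 0 -170 40" --pt "0 0 0 0 0 -170 40"

```text
time_s: 19.92
ee_pos: [0.6224, -0.1662, 0.2414]
tool_rot: [2.251, 2.183, 0.006]
wrist_force: [-0.1, 0.1, -0.1]
gripper_width: 0.0383
```

```bash
python3 - <<'E'
from h import *
D=Rdown(88.2)
q=(-.097,-.0455)
rows((wp(*q,.24),D),(wp(*q,.087),D))
snap('wrist','w8')
E
```

```text
tcp [ 0.6224 -0.1662  0.2414] rot err tilt deg 0.4 psi 88.23 t 19.925 w 0.0383
[0.4, 0.1, 0.0] [262.5, -195.4, -0.3]
[0.4, 0.1, 0.0] [262.8, -196.4, 152.7]
```

View pics/w8.png

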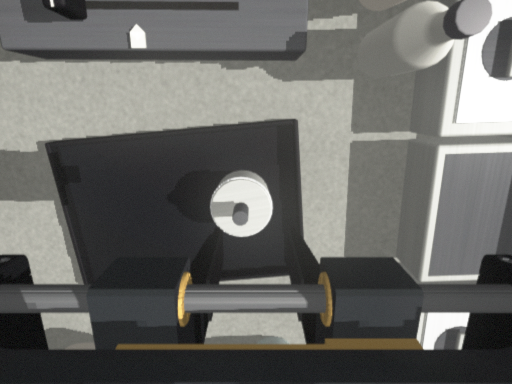

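Pot B stands upright in the tray (pixel 240,205). Next pot C.

send_rows --pt "0.4 0 0 50 -40 0 40" --pt "0.4 0 0 100 -80 0 40" --pt "0.4 0 0 150 -120 0 40" --pt "0.4 0 0 200 -155 0 40" --pt "0.4 0 0 245 -185 0 40" --pt "0.4 0 0 262 -195 0 40" --pt "0.4 0 0 262 -195 0 40" --pt "0.4 0 0 262 -195 0 40"

```text
time_s: 20.98
ee_pos: [0.4321, 0.1024, 0.2341]
tool_rot: [-2.247, -2.178, 0.014]
wrist_force: [0.4, -0.5, -0.1]
gripper_width: 0.0377
```

```bash
python3 - <<'E'
from h import *
D=Rdown(88.2)
q=(-.097,-.0455)
rows((wp(*q,.24),D),(wp(*q,.087),D))
o,_=snap('wrist','w9'); print([proj('wrist',wp(*q,.114),o).round() for q in [(.096,.043),(-.097,-.0455)]])
E
```

```text
tcp [0.4321 0.1024 0.2341] rot err tilt deg 0.85 psi 88.21 t 20.975 w 0.0377
[-0.8, -0.1, 0.0] [0.0, 3.1, -6.0]
[-0.8, -0.1, 0.0] [-0.3, 5.3, 147.0]
[array([480.,  96.]), array([261., 192.])]
```

View pics/w9.png

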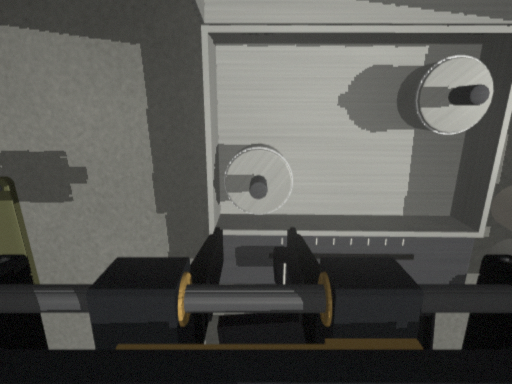

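send_rows --pt "-0.6 0 0 2 3 50 40" --pt "-0.6 0 0 2 3 100 40" --pt "-0.6 0 0 2 3 135 40" --pt "-0.6 0 0 2 3 148 40" --pt "-0.6 0 0 2 3 148 40"

```text
time_s: 21.65
ee_pos: [0.4334, 0.1047, 0.0869]
tool_rot: [-2.254, -2.183, 0.002]
wrist_force: [-0.4, -0.0, 0.1]
gripper_width: 0.0383
```

```bash
python3 - <<'E'
from h import *
D=Rdown(88.2)
q=(-.097,-.0455)
rows((wp(*q,.087),D)); print(get_obs()['wrist_force'])
E
```

```text
tcp [0.4334 0.1047 0.0869] rot err tilt deg 0.25 psi 88.17 t 21.65 w 0.0383
[-0.2, -0.1, -0.0] [-2.4, 1.9, -0.1]
[-0.42749645 -0.02861039  0.0543629 ]
```

send_rows --pt "0 0 0 -1 1 0 0" --pt "0 0 0 -1 1 0 0" --pt "0 0 0 -1 1 0 0" --pt "0 0 0 -1 1 0 0" --pt "0 0 0 -1 1 -20 0" --pt "0 0 0 -1 1 -60 0" --pt "0 0 0 -1 1 -110 0" --pt "0 0 0 -1 1 -150 0" --pt "0 0 0 -1 1 -155 0" --pt "0 0 0 -1 1 -155 0"

```text
time_s: 22.9
ee_pos: [0.434, 0.1038, 0.2403]
tool_rot: [-2.252, -2.184, 0.003]
wrist_force: [-0.8, -0.2, -4.7]
gripper_width: 0.0174
```

```bash
python3 - <<'E'
from h import *
D=Rdown(88.2)
q=(-.09,.045)
rows((wp(*q,.24,M=TR),D),(wp(*q,.068,M=TR),D))
print(get_obs()['wrist_force'])
E
```

```text
tcp [0.434  0.1038 0.2403] rot err tilt deg 0.29 psi 88.23 t 22.9 w 0.0174
[-0.3, -0.1, 0.0] [-282.5, 11.1, -0.3]
[-0.3, -0.1, 0.0] [-282.9, 11.9, 171.6]
[-0.8253111  -0.17818873 -4.72731701]
```

send_rows --pt "0 0 0 -50 3 0 0" --pt "0 0 0 -110 6 0 0" --pt "0 0 0 -170 9 0 0" --pt "0 0 0 -230 11 0 0" --pt "0 0 0 -270 12 0 0" --pt "0 0 0 -283 12 0 0" --pt "0 0 0 -283 12 0 0" --pt "0 0 0 -283 12 50 0" --pt "0 0 0 -283 12 100 0" --pt "0 0 0 -283 12 145 0" --pt "0 0 0 -283 12 165 0" --pt "0 0 0 -283 12 168 0" --pt "0 0 0 -283 12 171 0" --pt "0 0 0 -283 12 171 0"

```text
time_s: 24.65
ee_pos: [0.4383, -0.1789, 0.0715]
tool_rot: [-2.254, -2.186, -0.001]
wrist_force: [-0.3, -1.0, -2.2]
gripper_width: 0.0172
```

```bash
python3 - <<'E'
from h import *
D=Rdown(88.2)
q=(-.09,.045)
rows((wp(*q,.068,M=TR),D))
print(get_obs()['wrist_force'])
E
```

```text
tcp [ 0.4383 -0.1789  0.0715] rot err tilt deg 0.11 psi 88.26 t 24.65 w 0.0172
[-0.0, -0.1, 0.1] [-0.1, -1.9, 3.5]
[-0.29824389 -1.02860698 -2.22839655]
```

send_rows --pt "0 0 0 0 0 2 0" --pt "0 0 0 0 0 4 0" --pt "0 0 0 0 0 4 0"

```text
time_s: 25.02
ee_pos: [0.4391, -0.1791, 0.07]
tool_rot: [-2.254, -2.185, -0.003]
wrist_force: [-3.4, 4.8, 12.5]
gripper_width: 0.0174
```

send_rows --pt "0 0 0 0 0 -1 40" --pt "0 0 0 0 0 -1 40" --pt "0 0 0 0 0 -1 40" --pt "0 0 0 0 0 -50 40" --pt "0 0 0 0 0 -110 40" --pt "0 0 0 0 0 -170 40" --pt "0 0 0 0 0 -170 40" --pt "0 0 0 0 0 -170 40"

```text
time_s: 26.02
ee_pos: [0.4377, -0.1793, 0.2358]
tool_rot: [-2.253, -2.184, 0.0]
wrist_force: [-0.1, -0.4, -1.1]
gripper_width: 0.0377
```

```bash
python3 - <<'E'
from h import *
D=Rdown(88.2)
q=(.096,.043)
rows((wp(*q,.24),D),(wp(*q,.087),D))
snap('scene','s10',(80,300,100,430),2.4)
E
```

```text
tcp [ 0.4377 -0.1793  0.2358] rot err tilt deg 0.24 psi 88.22 t 26.025 w 0.0377
[-0.2, -0.2, 0.0] [369.7, 181.9, -3.7]
[-0.2, -0.2, 0.0] [369.3, 182.4, 149.3]
```

View pics/s10.png

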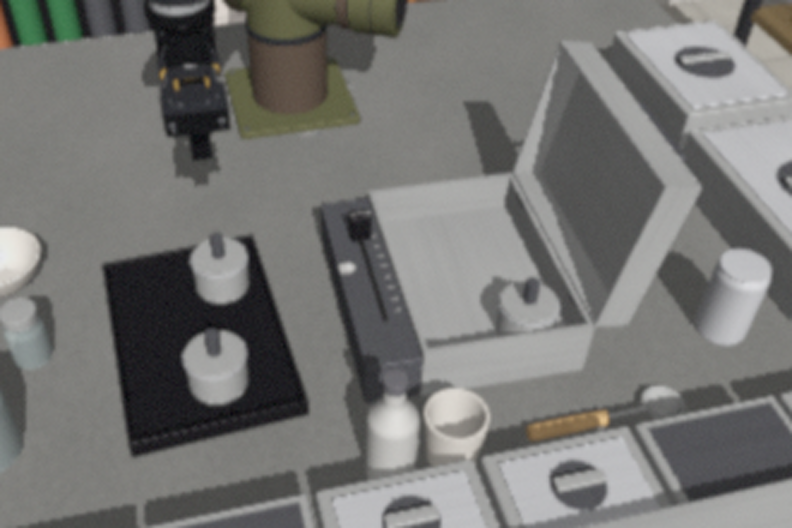

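send_rows --pt "0 0 0 55 27 -4 40" --pt "0 0 0 110 54 -4 40" --pt "0 0 0 165 81 -4 40" --pt "0 0 0 220 108 -4 40" --pt "0 0 0 275 135 -4 40" --pt "0 0 0 330 162 -4 40" --pt "0 0 0 360 178 -4 40" --pt "0 0 0 370 182 -4 40" --pt "0 0 0 370 182 -4 40" --pt "0 0 0 370 182 -4 40"

```text
time_s: 27.32
ee_pos: [0.6307, 0.1836, 0.2404]
tool_rot: [-2.254, -2.183, 0.002]
wrist_force: [-1.0, 0.5, 0.5]
gripper_width: 0.0384
```

```bash
python3 - <<'E'
from h import *
D=Rdown(88.2)
q=(.096,.043)
rows((wp(*q,.24),D),(wp(*q,.087),D))
o,_=snap('wrist','w11'); print([proj('wrist',wp(*q,.114),o).round() for q in [(.096,.043)]])
snap('top','t11',(125,285,110,370),3)
E
```

```text
tcp [0.6307 0.1836 0.2404] rot err tilt deg 0.23 psi 88.16 t 27.325 w 0.0384
[-0.2, -0.1, -0.0] [1.1, 0.2, 0.4]
[-0.2, -0.1, -0.0] [0.8, 0.8, 153.4]
[array([256., 189.])]
```

View pics/w11.png

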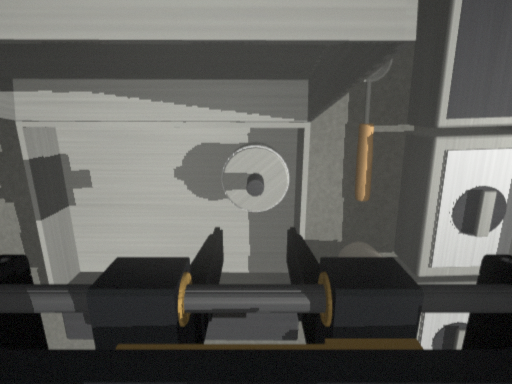

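View pics/t11.png

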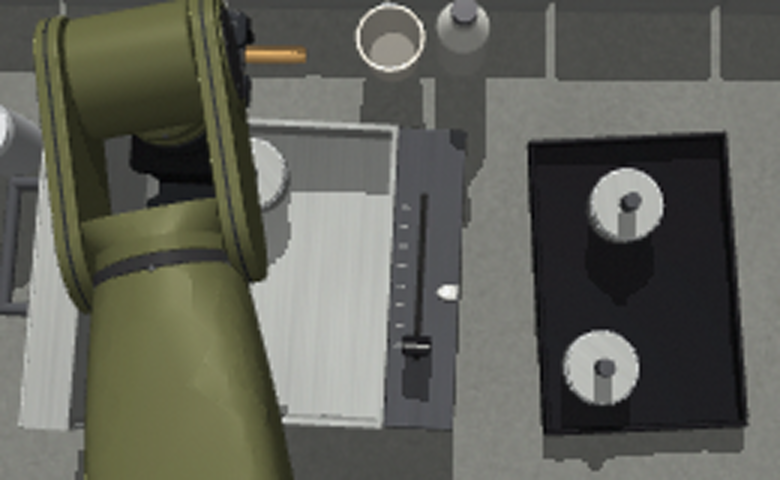

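send_rows --pt "0 0 0 1 1 50 40" --pt "0 0 0 1 1 100 40" --pt "0 0 0 1 1 140 40" --pt "0 0 0 1 1 153 40" --pt "0 0 0 1 1 153 40" --pt "0 0 0 1 1 153 0" --pt "0 0 0 1 1 153 0" --pt "0 0 0 1 1 153 0" --pt "0 0 0 1 1 153 0" --pt "0 0 0 1 1 135 0" --pt "0 0 0 1 1 95 0" --pt "0 0 0 1 1 45 0" --pt "0 0 0 1 1 0 0" --pt "0 0 0 1 1 0 0"

```text
time_s: 29.18
ee_pos: [0.635, 0.1863, 0.2474]
tool_rot: [2.254, 2.185, 0.014]
wrist_force: [0.9, -0.8, -2.2]
gripper_width: 0.0173
```

```bash
python3 - <<'E'
from h import *
D=Rdown(88.2)
for u,v in [(629,202),(604,367)]:
    p=unproj('top',110+(u+.5)/3-.5,125+(v+.5)/3-.5,.095); print((np.linalg.inv(TR)@np.append(p,1)).round(4))
q=(-.01,-.045)
rows((wp(*q,.24,M=TR),D),(wp(*q,.070,M=TR),D))
print(get_obs()['wrist_force'])
E
```

```text
[0.0772 0.0135 0.095  1.    ]
[-0.0856  0.0488  0.095   1.    ]
tcp [0.635  0.1863 0.2474] rot err tilt deg 0.54 psi 88.23 t 29.175 w 0.0173
[0.5, -0.3, 0.0] [-453.5, -99.4, 4.4]
[0.5, -0.3, 0.0] [-454.4, -100.7, 174.4]
[ 0.89180899 -0.75834137 -2.21524374]
```

send_rows --pt "0 0 0 -50 -10 3 0" --pt "0 0 0 -110 -24 3 0" --pt "0 0 0 -170 -37 3 0" --pt "0 0 0 -230 -50 3 0" --pt "0 0 0 -290 -64 3 0" --pt "0 0 0 -350 -77 3 0" --pt "0 0 0 -410 -91 3 0" --pt "0 0 0 -445 -98 3 0" --pt "0 0 0 -454 -100 3 0" --pt "0 0 0 -454 -100 3 0" --pt "0 0 0 -454 -100 3 0"

```text
time_s: 30.55
ee_pos: [0.5186, -0.2636, 0.2365]
tool_rot: [-2.251, -2.185, -0.001]
wrist_force: [-0.7, 0.6, -1.3]
gripper_width: 0.0171
```

```bash
python3 - <<'E'
from h import *
D=Rdown(88.2)
q=(-.01,-.045)
rows((wp(*q,.072,M=TR),D))
print(get_obs()['wrist_force'])
E
```

```text
tcp [ 0.5186 -0.2636  0.2365] rot err tilt deg 0.26 psi 88.31 t 30.55 w 0.0171
[-0.2, -0.2, 0.1] [-0.8, 3.5, 164.5]
[-0.65250445  0.64865622 -1.31371697]
```

send_rows --pt "0 0 0 -1 3 50 0" --pt "0 0 0 -1 3 100 0" --pt "0 0 0 -1 3 140 0" --pt "0 0 0 -1 3 160 0" --pt "0 0 0 -1 3 164 0" --pt "0 0 0 -1 3 164 0" --pt "0 0 0 -1 3 164 0"

```text
time_s: 31.42
ee_pos: [0.5224, -0.2663, 0.0754]
tool_rot: [2.255, 2.187, 0.002]
wrist_force: [0.9, -0.7, -2.7]
gripper_width: 0.0176
```

```bash
python3 - <<'E'
from h import *
o=get_obs();print(o['ee_pos'],o['wrist_force'])
snap('scene','s12',(80,300,100,430),2.4)
E
```

```text
[ 0.52236704 -0.26634104  0.07536241] [ 0.91679302 -0.69698787 -2.70494152]
```

View pics/s12.png

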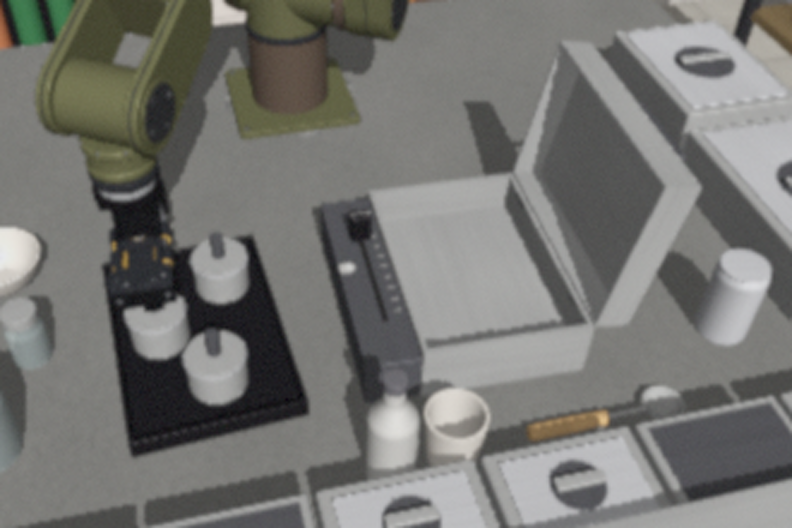

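send_rows --pt "0 0 0 0 0 3 0" --pt "0 0 0 0 0 5 0" --pt "0 0 0 0 0 7 0" --pt "0 0 0 0 0 7 0"

```text
time_s: 31.98
ee_pos: [0.5221, -0.2658, 0.0705]
tool_rot: [-2.254, -2.185, -0.001]
wrist_force: [-7.0, 6.8, 16.9]
gripper_width: 0.0175
```

send_rows --pt "0 0 0 0 0 -1 40" --pt "0 0 0 0 0 -1 40" --pt "0 0 0 0 0 -1 40" --pt "0 0 0 0 0 -50 40" --pt "0 0 0 0 0 -110 40" --pt "0 0 0 0 0 -170 40" --pt "0 0 0 0 0 -230 40" --pt "0 0 0 0 0 -290 40" --pt "0 0 0 0 0 -290 40"

```text
time_s: 33.1
ee_pos: [0.5235, -0.2675, 0.3634]
tool_rot: [2.25, 2.181, 0.005]
wrist_force: [-0.4, 0.0, -0.3]
gripper_width: 0.0383
```

```bash
python3 - <<'E'
from h import *
D=Rdown(88.2)
rows((wp(0,.1,.40),D),(wp(0,.28,.40),D),(wp(0,.28,.26),D))
snap('scene','s13',(80,300,100,430),2.4)
snap('wrist','w13')
for c in ['top','scene','wrist']:
    if c=='top': grab_frame(c)
    print(c,[((np.linalg.inv(TR)@np.append(d['xyz'],1)).round(3)[:3].tolist(),round(d['p'],2)) for d in search_frame(c,'pot0')])
E
```

```text
tcp [ 0.5235 -0.2675  0.3634] rot err tilt deg 0.5 psi 88.23 t 33.1 w 0.0383
[0.5, 0.2, 0.0] [512.2, -2.2, -38.4]
[0.5, 0.2, 0.0] [692.2, -2.0, -39.0]
[0.5, 0.2, 0.0] [692.7, -3.1, 101.0]
top [([0.073, 0.014, 0.061], 0.96), ([-0.014, -0.04, 0.061], 0.9), ([-0.086, 0.047, 0.063], 0.75)]
scene [([-0.07, 0.041, 0.058], 0.88), ([0.008, -0.047, 0.06], 0.8), ([0.097, 0.008, 0.063], 0.71), ([0.053, 0.516, 0.179], 0.48)]
wrist [([-0.085, 0.045, 0.062], 0.96), ([-0.012, -0.043, 0.058], 0.84), ([0.079, 0.018, 0.063], 0.78)]
```

View pics/s13.png

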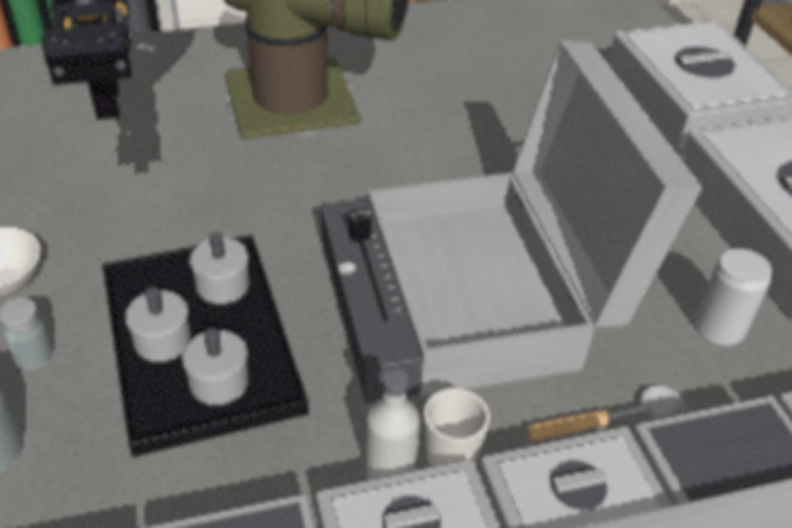

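View pics/w13.png

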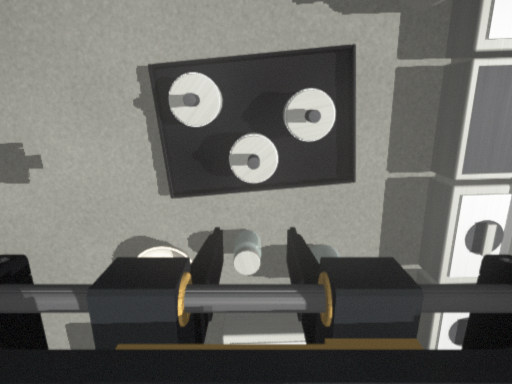

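send_rows --pt "0 0 0 60 0 -40 0" --pt "0 0 0 120 0 -40 0" --pt "0 0 0 180 0 -40 0" --pt "0 0 0 240 0 -40 0" --pt "0 0 0 300 0 -40 0" --pt "0 0 0 360 0 -40 0" --pt "0 0 0 420 0 -40 0" --pt "0 0 0 480 0 -40 0" --pt "0 0 0 540 0 -40 0" --pt "0 0 0 600 0 -40 0" --pt "0 0 0 650 0 -40 0" --pt "0 0 0 685 -2 -40 0" --pt "0 0 0 685 -2 -40 0" --pt "0 0 0 685 -2 -40 0"

```text
time_s: 35.15
ee_pos: [0.5408, 0.4177, 0.3966]
tool_rot: [-2.253, -2.184, 0.003]
wrist_force: [-1.0, 0.2, 0.1]
gripper_width: 0.0001
```

```bash
python3 - <<'E'
from h import *
D=Rdown(88.2)
rows((wp(0,.275,.225),D))
B=lambda th:np.array([106-180*np.cos(th)+85*np.sin(th),80+180*np.sin(th)+85*np.cos(th)])
for th in np.arange(1.75,.9,-.1):
    b=B(th); print(round(th,2),b.round(),'rel tool x,z from (275,225):',(b[0]+16-275).round(),(-(b[1]-20-225)).round())
snap('scene','s14',(60,300,150,450),2.6)
E
```

```text
tcp [0.5408 0.4177 0.3966] rot err tilt deg 0.23 psi 88.22 t 35.15 w 0.0001
[-0.2, -0.1, 0.0] [1.7, 2.2, 171.6]
1.75 [222. 242.] rel tool x,z from (275,225): -37.0 3.0
1.65 [205. 253.] rel tool x,z from (275,225): -54.0 -8.0
1.55 [187. 262.] rel tool x,z from (275,225): -72.0 -17.0
1.45 [169. 269.] rel tool x,z from (275,225): -90.0 -24.0
1.35 [150. 274.] rel tool x,z from (275,225): -109.0 -29.0
1.25 [130. 278.] rel tool x,z from (275,225): -129.0 -33.0
1.15 [110. 279.] rel tool x,z from (275,225): -149.0 -34.0
1.05 [ 90. 278.] rel tool x,z from (275,225): -169.0 -33.0
0.95 [ 70. 276.] rel tool x,z from (275,225): -189.0 -31.0
```

View pics/s14.png

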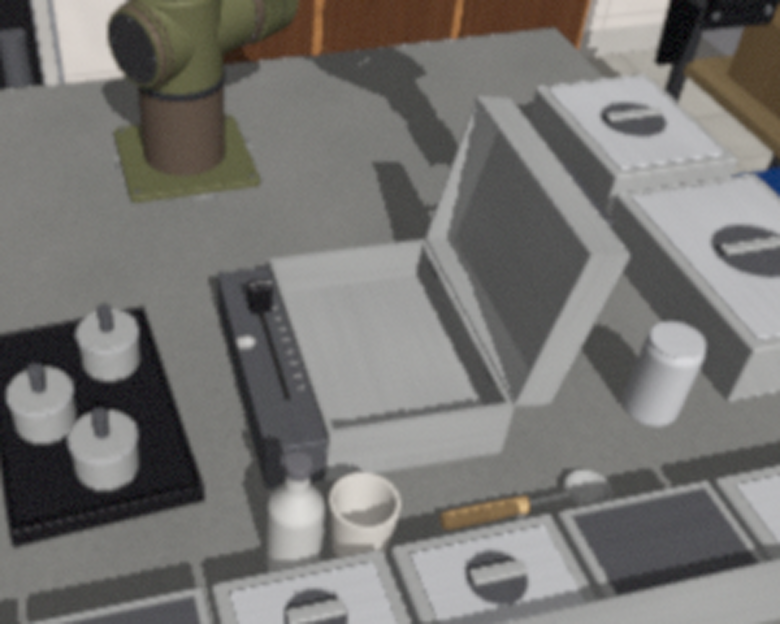

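send_rows --pt "0 0 0 2 2 55 0" --pt "0 0 0 2 2 110 0" --pt "0 0 0 2 2 160 0" --pt "0 0 0 2 2 172 0" --pt "0 0 0 -15 2 172 0" --pt "0 0 0 -35 2 174 0" --pt "0 0 0 -52 2 164 0" --pt "0 0 0 -70 2 155 0" --pt "0 0 0 -88 2 148 0" --pt "0 0 0 -107 2 143 0" --pt "0 0 0 -127 2 139 0" --pt "0 0 0 -147 2 138 0" --pt "0 0 0 -167 2 138 0"

```text
time_s: 36.83
ee_pos: [0.5369, 0.2498, 0.2585]
tool_rot: [-2.253, -2.184, 0.003]
wrist_force: [0.2, 0.2, -0.2]
gripper_width: 0.0006
```

```bash
python3 - <<'E'
from h import *
print(get_obs()['wrist_force'])
snap('scene','s15',(60,300,150,450),2.6)
E
```

```text
[ 0.15427052  0.15107043 -0.17716331]
```

View pics/s15.png

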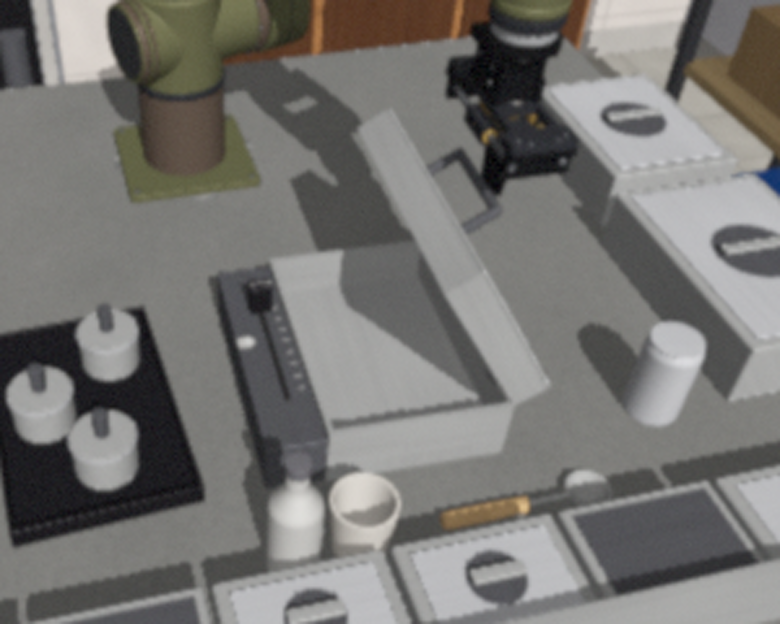

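send_rows --pt "0 0 0 10 0 -60 0" --pt "0 0 0 10 0 -120 0" --pt "0 0 0 10 0 -140 40" --pt "0 0 0 -50 0 -140 50" --pt "0 0 0 -110 0 -140 50" --pt "0 0 0 -170 0 -140 50" --pt "0 0 0 -230 0 -140 50" --pt "0 0 0 -230 0 -140 50" --pt "0 0 0 -230 0 -140 50" --pt "0 0 0 -230 0 -140 50" --pt "0 0 0 -230 0 -140 50" --pt "0 0 0 -230 0 -140 50" --pt "0 0 0 -230 0 -140 50" --pt "0 0 0 -230 0 -140 50" --pt "0 0 0 -230 0 -140 50" --pt "0 0 0 -230 0 -140 50" --pt "0 0 0 -230 0 -140 50" --pt "0 0 0 -230 0 -140 50" --pt "0 0 0 -230 0 -140 50" --pt "0 0 0 -230 0 -140 50"

```text
time_s: 39.38
ee_pos: [0.5306, 0.0214, 0.3989]
tool_rot: [-2.253, -2.184, -0.0]
wrist_force: [0.2, 0.1, 0.5]
gripper_width: 0.0476
```

```bash
python3 - <<'E'
from h import *
D=Rdown(88.2)
rows((wp(-.0705,-.136,.25),D),(wp(-.0705,-.136,.08),D))
snap('scene','s16',(60,300,150,450),2.6)
E
```

```text
tcp [0.5306 0.0214 0.3989] rot err tilt deg 0.2 psi 88.23 t 39.375 w 0.0476
[-0.1, -0.1, 0.0] [-13.0, -71.0, 149.0]
[-0.1, -0.1, 0.0] [-13.5, -70.6, 319.0]
```

View pics/s16.png

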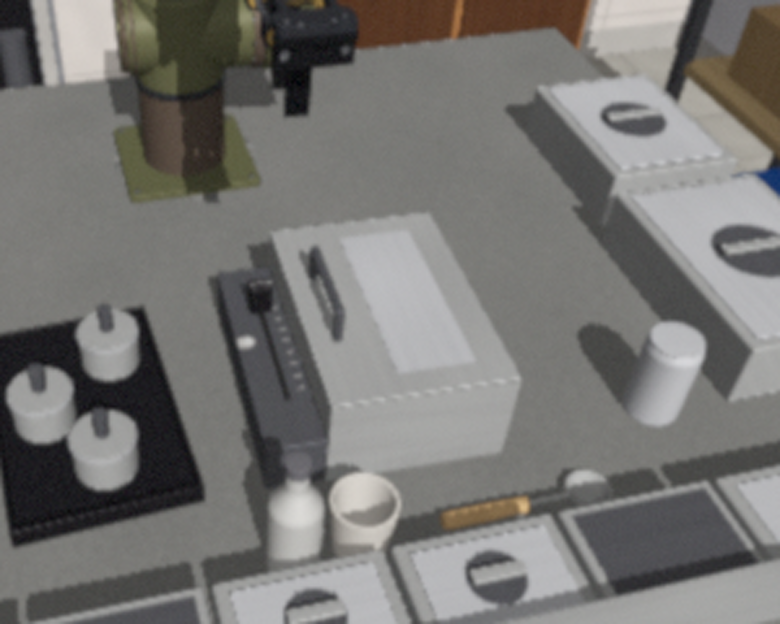

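send_rows --pt "0 0 0 -13 -40 20 50" --pt "0 0 0 -13 -40 80 50" --pt "0 0 0 -13 -40 140 50" --pt "0 0 0 -13 -40 149 50" --pt "0 0 0 -13 -40 149 50" --pt "0 0 0 -13 -40 149 50" --pt "0 0 0 -13 -40 149 50" --pt "0 0 0 -13 -40 149 50" --pt "0 0 0 -13 -40 149 50" --pt "0 0 0 -13 -40 149 50" --pt "0 0 0 -13 -40 149 50" --pt "0 0 0 -13 -40 149 50" --pt "0 0 0 -13 -40 149 50" --pt "0 0 0 -13 -40 149 50" --pt "0 0 0 -13 -40 149 50" --pt "0 0 0 -13 -40 149 50"

```text
time_s: 41.42
ee_pos: [0.4899, 0.0101, 0.2499]
tool_rot: [-2.253, -2.185, -0.0]
wrist_force: [-0.3, 0.5, 0.2]
gripper_width: 0.0476
```

```bash
python3 - <<'E'
from h import *
D=Rdown(88.2)
rows((wp(-.0705,-.136,.25),D),(wp(-.0705,-.136,.08),D))
snap('scene','s17',(130,280,220,360),4)
o,a=snap('wrist','w17',(130,250,150,330),4)
g=a[130:250,150:330].min(2)
n,l,st,c=cv2.connectedComponentsWithStats((g>225).astype('uint8'))
print([(st[i].tolist(),c[i].round(1)+[150,130]) for i in range(1,n) if st[i][4]>15])
np.save('o17.npy',np.r_[o['ee_pos'],o['tool_rot']])
E
```

```text
tcp [0.4899 0.0101 0.2499] rot err tilt deg 0.2 psi 88.23 t 41.425 w 0.0476
[-0.1, -0.1, 0.0] [-0.1, -31.0, -0.0]
[-0.1, -0.1, 0.0] [-0.5, -30.6, 170.0]
[]
```

View pics/s17.png

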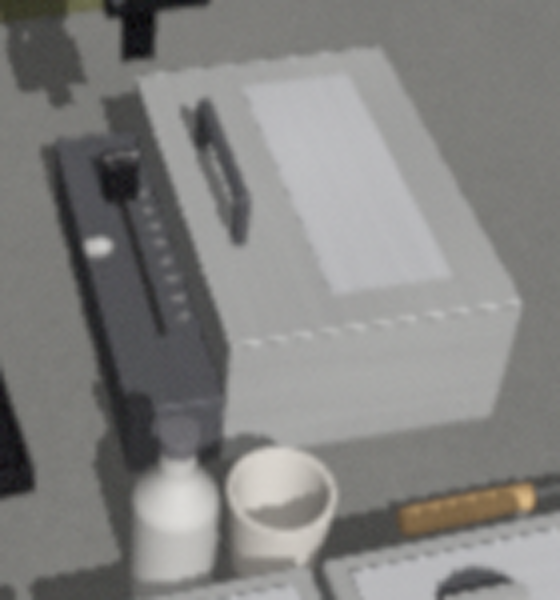

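View pics/w17.png

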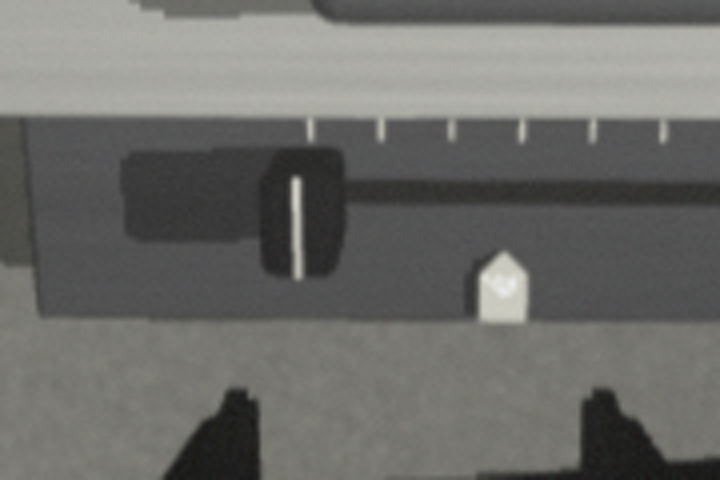

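```bash
python3 - <<'E'
from h import *
a=np.load('o17.npy'); o=dict(ee_pos=a[:3],tool_rot=a[3:])
iw=lambda u,v,z:(np.linalg.inv(W)@np.append(unproj('wrist',150+(u+.5)/4-.5,130+(v+.5)/4-.5,z,o),1)).round(4)[:3]
print('mark',iw(503,285,.073),iw(504,252,.073),'grip',iw(297,228,.113),'ticks',iw(311,130,.0705),iw(663,130,.0705))
E
```

```text
mark [-0.0164 -0.1619  0.073 ] [-0.0163 -0.152   0.073 ] grip [-0.0719 -0.1346  0.113 ] ticks [-0.0716 -0.1168  0.0705] [ 0.0283 -0.1167  0.0705]
```

send_rows --pt "0 0 0 0 -31 0 50" --pt "0 0 0 0 -31 60 50" --pt "0 0 0 0 -31 120 50" --pt "0 0 0 0 -31 165 50" --pt "0 0 0 0 -31 169 50" --pt "0 0 0 0 -31 169 50" --pt "0 0 0 0 -31 169 0" --pt "0 0 0 0 -31 169 0" --pt "0 0 0 0 -31 169 0" --pt "0 0 0 0 -31 169 0" --pt "0 0 0 0 -31 169 0" --newtons 15

```text
time_s: 42.9
ee_pos: [0.459, 0.0114, 0.0818]
tool_rot: [-2.254, -2.185, -0.001]
wrist_force: [-2.1, 0.0, 5.3]
gripper_width: 0.0202
```

```bash
python3 - <<'E'
from h import *
D=Rdown(88.2)
o=get_obs();print((np.linalg.inv(W)@np.append(o['ee_pos'],1)).round(4),o['wrist_force'],o['gripper_width'])
rows((wp(-.015,-.136,.08),D))
E
```

```text
[-0.0705 -0.1356  0.0818  1.    ] [-2.13201687  0.04797474  5.34413283] 0.020232383793624718
tcp [0.459  0.0114 0.0818] rot err tilt deg 0.17 psi 88.22 t 42.9 w 0.0202
[-0.1, -0.1, 0.0] [-0.5, 55.5, 1.7]
```

send_rows --pt "0 0 0 0 10 0 0" --pt "0 0 0 0 25 0 0" --pt "0 0 0 0 40 0 0" --pt "0 0 0 0 50 0 0" --pt "0 0 0 0 54 0 0" --pt "0 0 0 0 55.5 0 0" --pt "0 0 0 0 55.5 0 0" --pt "0 0 0 0 55.5 0 0"

```text
time_s: 43.9
ee_pos: [0.5149, 0.0095, 0.0818]
tool_rot: [-2.254, -2.186, -0.002]
wrist_force: [-0.6, -1.4, 5.1]
gripper_width: 0.0198
```

```bash
python3 - <<'E'
from h import *
o=get_obs();print((np.linalg.inv(W)@np.append(o['ee_pos'],1)).round(4),o['wrist_force'],o['gripper_width'])
E
```

```text
[-0.0145 -0.1357  0.0818  1.    ] [-0.60112937 -1.38720211  5.07079064] 0.019759642479326062
```

Release and check.

send_rows --pt "0 0 0 0 0 0 40" --pt "0 0 0 0 0 0 50" --pt "0 0 0 0 0 0 50" --pt "0 0 0 0 0 -40 50" --pt "0 0 0 0 0 -100 50" --pt "0 0 0 0 0 -168 50" --pt "0 0 0 0 0 -168 50" --pt "0 0 0 0 0 -168 50" --pt "0 0 0 0 0 -168 50"

```text
time_s: 45.02
ee_pos: [0.5132, 0.0094, 0.2461]
tool_rot: [-2.251, -2.182, 0.004]
wrist_force: [-0.8, -0.2, -0.5]
gripper_width: 0.0471
```

```bash
python3 - <<'E'
from h import *
o,a=snap('wrist','w20',(130,250,150,330),4)
iw=lambda u,v,z:(np.linalg.inv(W)@np.append(unproj('wrist',150+(u+.5)/4-.5,130+(v+.5)/4-.5,z,o),1)).round(4)[:3]
np.save('o20.npy',np.r_[o['ee_pos'],o['tool_rot']])
for p in [(.0,0)]: print(o['ee_pos'],o['wrist_force'])
snap('scene','s20',(100,300,100,400),2.6)
E
```

```text
[0.51317465 0.00944334 0.24612002] [-0.83617958 -0.21803687 -0.50518617]
```

View pics/w20.png

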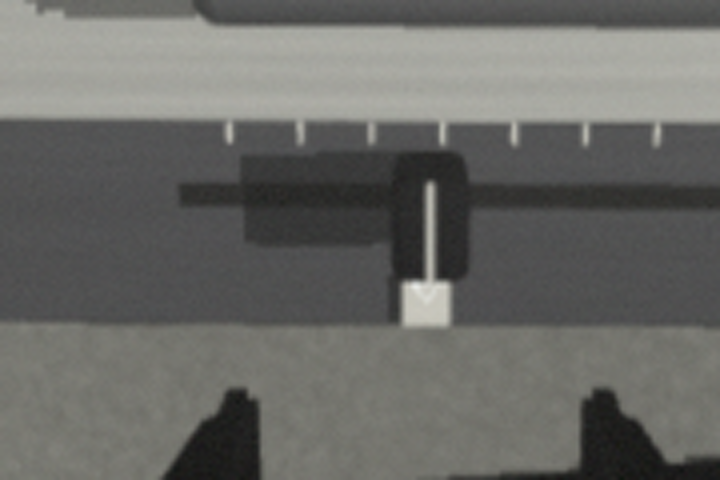

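View pics/s20.png

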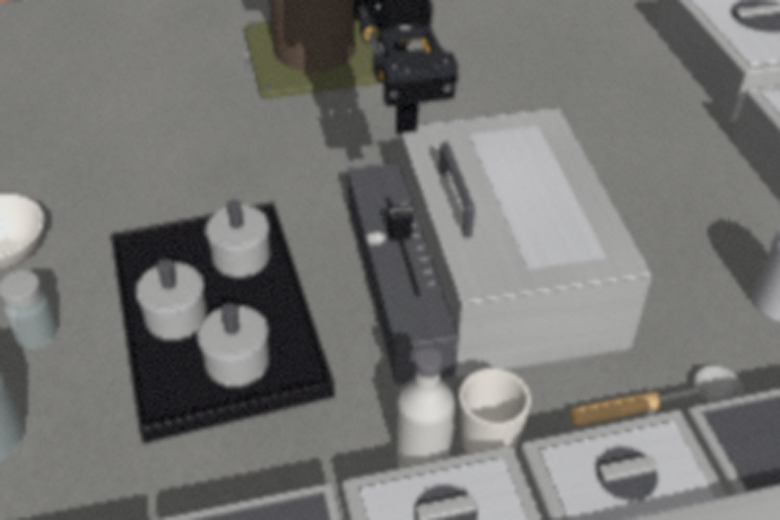

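```bash
python3 - <<'E'
from station import *
print(sign_off())
E
```

```text
the job is handed in; nothing more can be done
None
```

The job is done and handed in at about 45 s of the 208 s allowed. `sign_off()` gave no verdict.

- **Heat off:** I slid the grip back until it pressed on its end stop (about 13 N) with the lid still shut.
- **Lid open:** I swung it up by the bar handle and let go at about 1.5 rad. It sank fully open by itself and stayed there.
- **Pots:** Three pots were present. I stood all three upright in the tray.
- **Lid shut:** I pushed it past its balance point and it sank shut. The last scene picture matches the starting one.
- **Heat on:** Only then did I slide the grip forward to the white pointer.

**Last checks:**
- **Grip:** its centre is about 1 mm from the pointer in the wrist picture; the limit is 6 mm.
- **Pots:** they stand at about (0.077, 0.014), (-0.086, 0.048) and (-0.012, -0.043) m in the tray's frame. These positions were measured before I shut the lid, and the last picture shows all three still upright in the tray.
- **Well:** it was empty before I shut the lid.
- **Robot:** the gripper is clear and touching nothing.
- **Bystanders:** the ones in the last picture look unmoved; I did not re-measure them.

**Oddities:** The first pot was knocked about 35 mm inside the tray while the robot was away from it. It stayed upright and well inside the limits, so I left it and placed the last pot clear of it. The pot positions agreed within about 6 mm between the top and wrist cameras. The scene camera read up to about 24 mm further along x, but it sees only one side of the pots.

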